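Turn the engraving pen end for end and put it on charge

TASK

The cordless engraving pen is parked with its nose between the cheeks of the grey rest; put it in the white charger, which takes it the other way round. Pick it up by its blue tail, lay it flat on the bare counter and let go, take it again by its black nose, then lower it (do not drop it) tail first into the charger's channel, switch side up, and push it fully home so that its tail touches the brass contacts. Leave the eraser, the ink tin and the tape roll where they are.

Things in the scene. Friction and masses are not known exactly. Their poses are not given: they have to be found in the camera images.
- engraver: Cordless engraving pen, 170 mm long, 24 mm high, flat underside, about 0.09 kg. Origin: centre of its underside; x to the nose, z up through the switch side. Blue tail 26 mm wide, x = -85 to +8 mm; black nose grip 20 mm wide, x = +8 to +60; collet and thin bit to x = +85. Centre of mass near x = -15. Starts level in the rest, x along the rest's x, underside 12 mm above the counter, tail sticking out.
- engraver_tail (a point): Centre of the pen's tail end face (brass contacts), at (-85, 0, 12) mm in the pen's frame.
- engraver_nose (a point): Middle of the pen's black nose grip, at (34, 0, 12) mm in the pen's frame.
- parking_rest: Grey rest with yellow stripes, fixed, 54 mm wide (60 at the flare). Origin on the counter; x along its channel, z up. Same channel and tongue as the charger's, but from x = -10 to +92 mm; it covers the pen's nose half. The open end (-x) and the pen's tail point roughly to the robot. Rest and charger stand left and right, or the other way round.
- charger: White charger, fixed, 54 mm wide (60 at the flare), cheek tops 47 mm high. Origin on the counter; x along the open-topped channel toward the contacts, z up; its open end (-x) points roughly to the robot. The channel runs from x = -10 to +85 mm, its floor 12 mm above the counter. Pen home: the pen's origin at (0, 0, 12) mm here, pen's x along -x here, nose sticking out of the open end.
- charger_contacts (a point): Middle of the charger's brass contacts on the inner face of its rigid end wall (44 mm high), at (85, 0, 24) mm in the charger's frame.
- charger_mouth (a point): Open end of the charger's channel, on its floor, at (-10, 0, 12) mm in the charger's frame. Cheek faces 34 mm apart up to 34 mm above the counter, then flaring to 49 mm apart at the top; fingers do not fit beside a pen between them. From here toward -x the floor goes on as a tongue 14 mm wide, 64 mm long, under the pen's middle: fingers pass down on either side of it.
- eraser: Loose eraser, 46x37x12 mm, white in a blue sleeve, beyond the middle of the work. Origin: centre of underside. Leave alone.
- ink_tin: Loose round ink pad tin, 70 mm across, 18 mm high, dark lid, beyond the middle of the work. Origin: centre of underside. Leave alone.
- washi: Loose roll of green striped paper tape, 46 mm across, 15 mm high, near the counter's front edge. Origin: centre of underside. Leave alone. The counter between it and the eraser and tin (x = 0.44 to 0.60 m, y = -0.1 to 0.1 m) is bare.

How it is judged:
By the outcome, as a careful person would: the job done as asked, in the order asked, and still so for the second after the job is handed in, with the robot touching nothing.
It also fails if it takes over 64 s, if anything falls off the work surface, if the arm or the gripper's body presses on something with over 40 N, if the wrist force passes 120 N, or if a joint passes its speed limit or range.

ROBOT

A 6-joint arm with a two-finger parallel gripper is mounted at the origin on a cart in front of the work surface, level with it; the furniture and walls round the work are solid. World frame = base frame: x ahead of the robot, y to its left, z up, the work surface at z = 0. Lengths are in m, angles in rad, forces in N, time in s.
With the tool pointing down it reaches from about 0.375 to 0.975 m from the base axis. Payload 3.8 kg.
Tool frame: the origin (TCP) lies midway between the tips of the shut fingers; the grasp point (between the pads) lies 19 mm behind it; z points along the fingers, y is the direction in which the jaws open and shut (so a half turn about z gives the same grasp; the last joint's range is limited). The gripper opens to 88 mm and grips with 3 to 60 N. Pads are 18 mm wide; open, the fingers measure 123 mm over their backs; the gripper's body (75 mm by 187 mm) begins 45 mm behind the grasp point.
Start: joints at [-1.299, 0.264, 1.604, -0, 1.274, -0.037], TCP at [0.205, -0.643, 0.239] pointing down, gripper open.
Joint ranges: [-2.63, 2.63], [-0.94, 2.18], [0.31, 2.57], [-1.31, 4.45], [0, 2.66], [-2.55, 2.55]. Speed limits (rad/s): [2.57, 2.57, 3.14, 3.14, 3.14, 3.14].

INTERFACE

Orientations are given as [roll, pitch, yaw] about the fixed x, y, z axes, in that order (R = Rz(yaw) Ry(pitch) Rx(roll)).
In Python, from bench import ctrl gives the robot as it stands. The module is installed in compiled form; this text tells all that it offers.
- The arm moves only by the shell command python3 -m creep 'ROWS' [OPENING] [FORCE]. ROWS is a JSON object of lists of equal length, an entry for each row: "dp": the shift along the tool's x, y, z in cm, a list of three; "roll": the turn about the tool's z in rad. A call has 1 to 20 rows; each row shifts and turns the pose as measured when the row begins, along the tool's axes as they then stand; what a row does not reach is not made up. A row lasts 1/10 s, in which the tool goes at most 50 mm and 8.59 degrees, less where a joint would pass 70% of its speed; a pose out of reach is approached as far as the arm can. A call is refused whole if a number of a shift passes 5 or a number of a turn 0.15, either way. A call with a gripper value outside its range is refused whole. OPENING is the gripper command: -1 is fully open, 1 is shut, values between are in proportion, set as the call begins (- or left out, the last holds). The fingers move at their own pace and stop on an object; FORCE is the grip in N (left out, the last holds). Time passes only in rows, so rows that do not move let the fingers close. It gives the time, the measured TCP pose, the force and the opening at its end, in the units of the state.
- ctrl.get_state(): the state, without advancing time (a new reading comes with each control period).
- ctrl.grab_frame(name): name is "scene" or "top" or "wrist"; returns a dict with "frame" (480x640x3 uint8, red, green, blue), "mtx" (3x3 intrinsics, pixels), "k1" (the pictures are not rectified: a ray, as slopes to the right and down, at radius r is drawn at 1 + k1 r^2 times it, then the intrinsics apply), "R" (3x3) and "t" (3): a world point X has camera coordinates R X + t. Camera axes: x right, y down, z forward; pixel columns grow to the right and rows downward; lengths in m; the calibration is good to about 2 mm. A picture is of the moment at which its call begins. There is no depth.
- ctrl.close_job(): hands the job in, once; it reports no verdict.
Trained networks look in a picture, given as the dict that the camera call returned (one of the last four; its "shot" number tells which), for a name from the list of things; names that differ only in an ending like _2 or _b are one class to them, and where a whole thing is asked for, a point or a joint stands for the part that bears it (a point fixed in the world has none). Each returns a list of dicts, best first, with "conf" (0 to 1); they miss things now and then, are a little off and sometimes report something else, mostly with a low value. They report only what shows in the picture. A call takes as long as a camera call.
- ctrl.find_in(picture, thing): "box" ([left, top, right, bottom] in pixels, round what is visible of it).
The state is a dict: "time_s": time; "joint_positions": joint angles; "joint_velocities": joint speeds; "effort": joint torques, N m; "position": TCP position; "tcp_rot": TCP orientation; "wrist_force": force on the tool from outside, world axes, zero at the start; "wrist_torque": the same for the moment, N m; "width": opening from 0.0 (shut) to 1.0 (fully open).
Only numpy, scipy, OpenCV 4.12 (cv2) and the standard library are available. Lean on these libraries where they do the work, as an engineer would, in place of code of your own. Each camera call takes 0.05 s, during which the arm holds its last target.

## Working session

There is one attempt and no reset: what is moved stays moved. The work goes in short steps, Python scripts to look and compute and a shell command to move; the robot and the scene stay as the last step left them, time stands still between calls to the robot, and variables do not carry over. Pictures are saved under pics/ and viewed, and the job is handed in when it is done.

```bash
mkdir -p pics; ls; cat > h.py <<'E'
import numpy as np, cv2, json
from bench import ctrl
def grab(n,fn=None):
    p=ctrl.grab_frame(n)
    if fn: cv2.imwrite('pics/'+fn,cv2.cvtColor(p['frame'],cv2.COLOR_RGB2BGR))
    return p
def undist(p,px):
    K=np.array(p['mtx']);k=p['k1']
    px=np.atleast_2d(np.array(px,float)).reshape(-1,1,2)
    return cv2.undistortPoints(px,K,np.array([k,0,0,0,0.]),None,None,None,(3,50,1e-10)).reshape(-1,2) if False else cv2.undistortPoints(px,K,np.array([k,0,0,0.])).reshape(-1,2)
def ray2z(p,px,z):
    R=np.array(p['R']);t=np.array(p['t']).ravel();c=-R.T@t
    out=[]
    for u in undist(p,px):
        d=R.T@np.array([u[0],u[1],1]);s=(z-c[2])/d[2];out.append(c+s*d)
    return np.array(out)
def proj(p,X):
    R=np.array(p['R']);t=np.array(p['t']).ravel()
    r,_=cv2.Rodrigues(R)
    return cv2.projectPoints(np.atleast_2d(np.array(X,float)),r,t,np.array(p['mtx']),np.array([p['k1'],0,0,0.]))[0].reshape(-1,2)
E
python3 - <<'E'
from h import *
np.set_printoptions(precision=4,suppress=True)
for n in ['scene','top','wrist']:
    p=grab(n,n+'0.png'); print(n,p['mtx'],p['k1'],p['t'],-np.array(p['R']).T@np.array(p['t']).ravel())
    for th in ['engraver','parking_rest','charger','engraver_tail','engraver_nose','charger_contacts','charger_mouth','eraser','ink_tin','washi']:
        if n!='wrist' : print(th,[(np.round(d['box'],1).tolist(),round(d['conf'],2)) for d in ctrl.find_in(p,th)[:2]])
print(ctrl.get_state())
E
```

```text
pics
scene [[466.4544   0.     320.2455]
 [  0.     466.4544 238.4482]
 [  0.       0.       1.    ]] 0.002962226694869387 [-0.4644  0.2302  0.8467] [ 0.312  -0.4307  0.8382]
engraver [([377.7, 317.5, 459.2, 372.4], 0.97)]
parking_rest [([408.2, 296.1, 479.8, 360.0], 0.8)]
charger [([379.9, 316.6, 458.9, 370.6], 0.73), ([247.1, 142.4, 316.3, 195.2], 0.59)]
engraver_tail [([381.5, 318.7, 458.9, 367.3], 0.57)]
engraver_nose [([382.8, 317.9, 461.9, 371.8], 0.97)]
charger_contacts [([248.3, 143.1, 314.8, 193.6], 0.71)]
charger_mouth [([244.5, 145.5, 318.0, 198.6], 0.92)]
eraser [([387.0, 233.4, 409.1, 248.2], 0.69)]
ink_tin [([362.7, 184.4, 395.3, 215.0], 0.92)]
washi [([250.1, 283.1, 280.2, 307.7], 0.54)]
top [[575.8333   0.     320.7893]
 [  0.     575.8333 230.8157]
 [  0.       0.       1.    ]] -0.01841048504620225 [-0.0014  0.5256  1.1347] [0.391  0.0009 1.1879]
engraver [([441.7, 158.8, 463.1, 239.2], 0.77), ([194.1, 190.3, 235.3, 273.7], 0.73)]
parking_rest [([431.2, 146.6, 469.3, 203.7], 0.66)]
charger [([196.5, 187.6, 235.5, 270.6], 0.57)]
engraver_tail [([282.4, 137.0, 316.2, 
[... 342 characters left out ...]
2)]
washi [([334.6, 293.6, 358.8, 318.0], 0.69)]
wrist [[390.6595   0.     311.576 ]
 [  0.     390.6595 242.9143]
 [  0.       0.       1.    ]] -0.06652595746991787 [-0.6751 -0.0421  0.3901] [ 0.2798 -0.6192  0.3848]
{'time_s': 1.15, 'joint_positions': array([-1.2989,  0.2639,  1.604 , -0.    ,  1.2737, -0.0369]), 'joint_velocities': array([ 0.0003, -0.0012,  0.0015,  0.0005, -0.    ,  0.0026]), 'effort': array([  0.0004, -50.2064, -35.726 ,   0.0726,   0.0186,  -0.    ]), 'position': array([ 0.2051, -0.6431,  0.2387]), 'tcp_rot': array([3.1416, 0.    , 0.3088]), 'wrist_force': array([ 0.0473, -0.0291, -0.6772]), 'wrist_torque': array([0.0501, 0.0156, 0.009 ]), 'width': 1.0008287108959972}
```

```bash
python3 - <<'E'
import cv2
a=cv2.imread('pics/top0.png')
l=cv2.resize(a[180:285,185:250],None,fx=5,fy=5,interpolation=cv2.INTER_CUBIC)
r=cv2.resize(a[140:245,420:485],None,fx=5,fy=5,interpolation=cv2.INTER_CUBIC)
cv2.imwrite('pics/top0z.png',cv2.hconcat([l,r]))
E
```

```text
(no output)
```

View pics/top0.png

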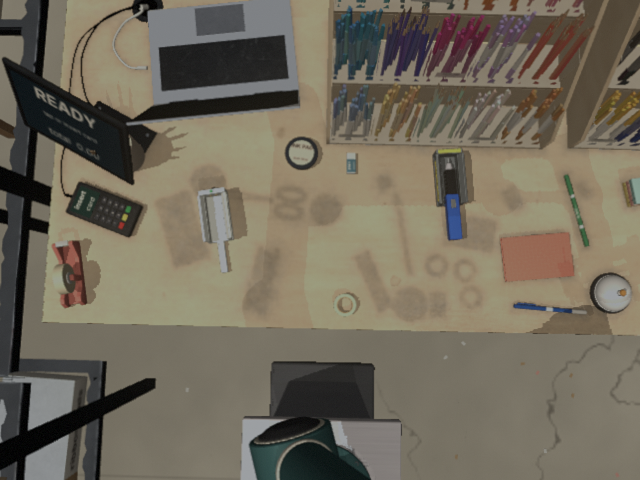

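View pics/scene0.png

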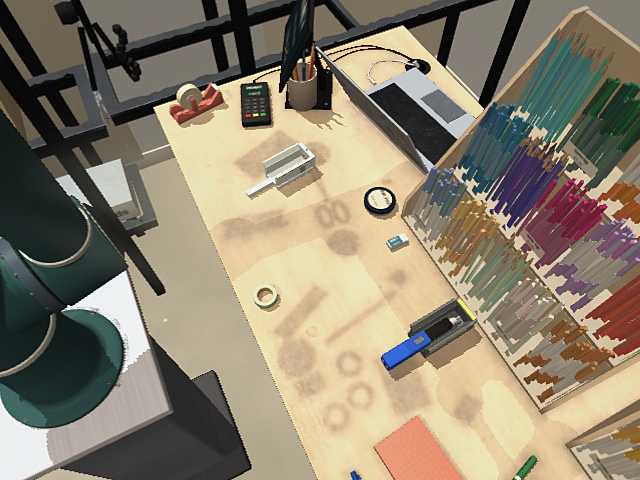

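View pics/top0z.png

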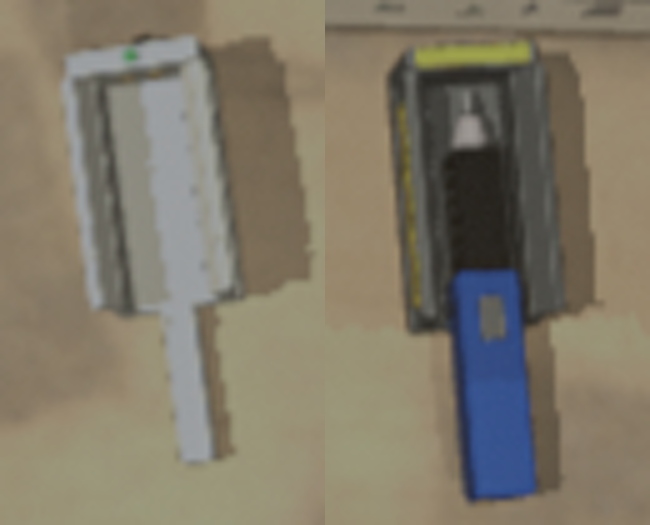

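```bash
python3 - <<'E'
from h import *
np.set_printoptions(precision=4,suppress=True)
import pickle
p=grab('top','top1.png')
L=lambda x,y:(185+(x+.5)/5-.5,180+(y+.5)/5-.5)
Rr=lambda x,y:(420+(x-325+.5)/5-.5,140+(y+.5)/5-.5)
print('pen tail top',ray2z(p,[Rr(468,497),Rr(535,492)],.036))
print('pen blue/black',ray2z(p,[Rr(455,278),Rr(517,270)],.036))
print('pen black front',ray2z(p,[Rr(449,150),Rr(502,150)],.034))
print('rest outer top corners front',ray2z(p,[Rr(408,330)],.047))
print('tongue end',ray2z(p,[L(179,462),L(214,460)],.012))
print('tongue base',ray2z(p,[L(164,308),L(197,306)],.012))
print('charger back top corners',ray2z(p,[L(66,62),L(197,40)],.045))
print('charger front top corners',ray2z(p,[L(92,305),L(240,292)],.047))
for n,z in [('eraser',.012),('ink_tin',.018),('washi',.015)]:
    d=ctrl.find_in(p,n)
    b=d[0]['box']; print(n,ray2z(p,[((b[0]+b[2])/2,(b[1]+b[3])/2)],z))
s=ctrl.get_state();print(s['time_s'])
p=grab('wrist');R=np.array(p['R']);t=np.array(p['t']).ravel()
# camera pose in tool frame
from scipy.spatial.transform import Rotation as Ro
T=Ro.from_euler('xyz',s['tcp_rot']).as_matrix()
print('tool axes\n',T); print('cam in tool',T.T@(-R.T@t-s['position']),'\n',T.T@R.T)
E
```

```text
pen tail top [[ 0.5138 -0.2464  0.036 ]
 [ 0.5164 -0.2734  0.036 ]]
pen blue/black [[ 0.603  -0.2415  0.036 ]
 [ 0.6068 -0.2667  0.036 ]]
pen black front [[ 0.6564 -0.2397  0.034 ]
 [ 0.6568 -0.2613  0.034 ]]
rest outer top corners front [[ 0.5794 -0.2203  0.047 ]]
tongue end [[0.4387 0.2133 0.012 ]
 [0.4398 0.199  0.012 ]]
tongue base [[0.5017 0.2221 0.012 ]
 [0.5028 0.2085 0.012 ]]
charger back top corners [[0.5974 0.2598 0.045 ]
 [0.6075 0.2072 0.045 ]]
charger front top corners [[0.499  0.2443 0.047 ]
 [0.5055 0.1854 0.047 ]]Traceback (most recent call last):
  File "<stdin>", line 17, in <module>
IndexError: list index out of range
```

```bash
python3 - <<'E'
from h import *
np.set_printoptions(precision=4,suppress=True)
s=ctrl.get_state();print(s['time_s'])
p=grab('wrist');R=np.array(p['R']);t=np.array(p['t']).ravel()
from scipy.spatial.transform import Rotation as Ro
T=Ro.from_euler('xyz',s['tcp_rot']).as_matrix()
print('tool axes\n',T); print('cam in tool',T.T@(-R.T@t-s['position']),'\n',T.T@R.T)
E
python3 -m creep '{"dp":[[4.5,-2.6,0],[4.5,-2.6,0],[4.5,-2.6,0],[4.5,-2.6,0],[4.5,-2.6,0],[4.5,-2.6,0],[4.5,-2.6,0],[4.5,-2.6,0]],"roll":[0,0,0,0,0,0,0,0]}' -1 20
```

```text
1.25
tool axes
 [[ 0.9527  0.3039  0.    ]
 [ 0.3039 -0.9527  0.    ]
 [ 0.     -0.     -1.    ]]
cam in tool [ 0.0784 -0.0001 -0.1461] 
 [[ 0.0002 -0.9529 -0.3034]
 [ 1.      0.      0.0005]
 [-0.0005 -0.3034  0.9529]]
time_s: 2.1
position: [0.4755, -0.3486, 0.2385]
tcp_rot: [3.137, -0.0, 0.296]
wrist_force: [0.8, -1.0, 0.3]
width: 1.001
```

```bash

python3 -m creep '{"dp":[[4,-2.4,0],[4,-2.4,0],[2.5,-1.6,0],[0,0,0],[0,0,0],[0,0,0]],"roll":[0,0,0,0.12,0.12,0]}'
python3 - <<'E'
from h import *
p=grab('wrist','w1.png'); print(ctrl.get_state()['position'],ctrl.get_state()['tcp_rot'])
E
```

```text
time_s: 2.7
position: [0.5654, -0.245, 0.2393]
tcp_rot: [3.137, -0.005, 0.059]
wrist_force: [1.1, 0.2, 0.6]
width: 0.999
[ 0.56523017 -0.24524625  0.23922325] [ 3.13697653 -0.00490938  0.06102792]
```

View pics/w1.png

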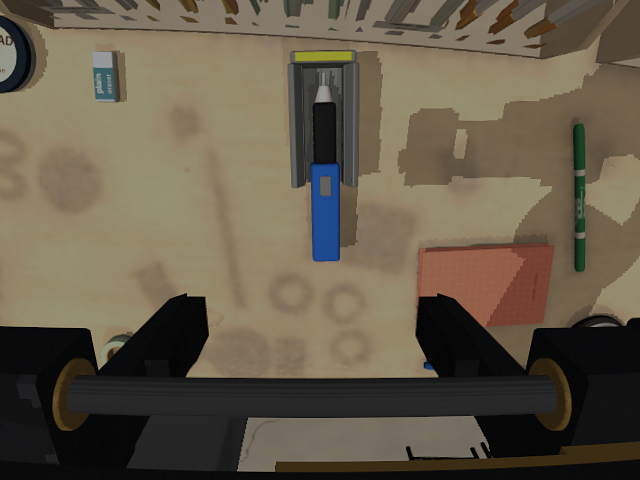

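```bash

python3 - <<'E'
from h import *
np.set_printoptions(precision=4,suppress=True)
p=grab('wrist')
print(ray2z(p,[(313,261),(339.5,261)],.036),ray2z(p,[(311.5,164),(338.5,164)],.036),ray2z(p,[(314,163),(336,163),(314,104),(335,104)],.034))
print('rest front top',ray2z(p,[(290,187),(357,187),(295,52),(355,52)],.047))
t=grab('top','top2.png'); print(proj(t,[[.565,-.245,.239]]))
b=cv2.imread('pics/w1.png'); cv2.imwrite('pics/w1z.png',cv2.resize(b[40:270,240:400],None,fx=2.6,fy=2.6,interpolation=cv2.INTER_CUBIC)[:600])
E
```

```text
[[ 0.5157 -0.2508  0.036 ]
 [ 0.5172 -0.276   0.036 ]] [[ 0.6066 -0.2438  0.036 ]
 [ 0.6081 -0.2676  0.036 ]] [[ 0.6074 -0.246   0.034 ]
 [ 0.6086 -0.2655  0.034 ]
 [ 0.6574 -0.2428  0.034 ]
 [ 0.6585 -0.2608  0.034 ]]
rest front top [[ 0.5868 -0.2262  0.047 ]
 [ 0.5904 -0.2845  0.047 ]
 [ 0.6959 -0.225   0.047 ]
 [ 0.6989 -0.273   0.047 ]]
[[473.2517 196.1651]]
```

View pics/w1z.png

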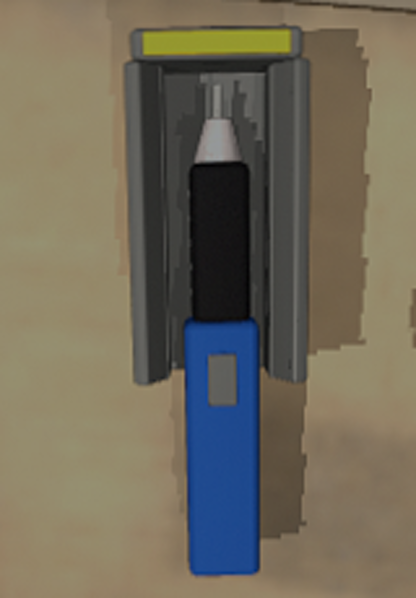

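View pics/top2.png

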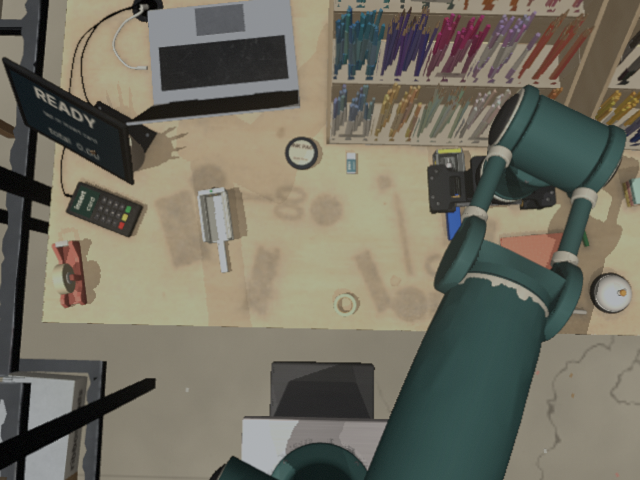

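```bash

python3 -m creep '{"dp":[[-0.7,1.3,3],[0,0,4],[0,0,4],[0,0,3],[0,0,1],[0,0,0]],"roll":[0,-0.018,0,0,0,0]}'
python3 - <<'E'
from h import *
np.set_printoptions(precision=4,suppress=True)
p=grab('wrist','w2.png'); print(ctrl.get_state()['position'],ctrl.get_state()['tcp_rot'])
E
```

```text
time_s: 3.45
position: [0.5606, -0.2654, 0.0889]
tcp_rot: [3.132, -0.012, 0.085]
wrist_force: [0.1, 1.1, -0.4]
width: 0.999
[ 0.561  -0.2655  0.0898] [ 3.1311 -0.0124  0.0853]
```

View pics/w2.png

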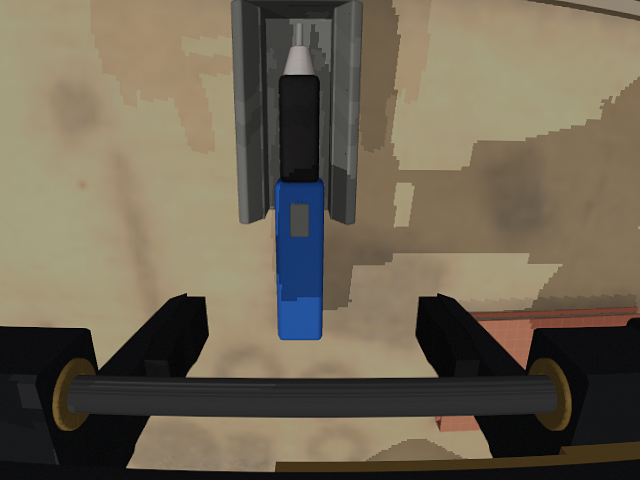

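```bash

python3 - <<'E'
from h import *
np.set_printoptions(precision=4,suppress=True)
p=grab('wrist')
a=ray2z(p,[(278,339),(323,339)],.036).mean(0);b=ray2z(p,[(276,181),(323,181)],.036).mean(0);c=ray2z(p,[(280,76),(320,76)],.034).mean(0)
print(a,b,c,np.linalg.norm(a-b),np.arctan2(*(b-a)[1::-1]),np.arctan2(*(c-a)[1::-1]))
s=ctrl.get_state();
g=a+43/93*(b-a); d=g-s['position']; y=s['tcp_rot'][2]
from scipy.spatial.transform import Rotation as Ro
T=Ro.from_euler('xyz',s['tcp_rot']).as_matrix()
d[2]=.014-s['position'][2]
print(s['position'],s['tcp_rot'],T.T@d*100)
E
```

```text
[ 0.5174 -0.2634  0.036 ] [ 0.6089 -0.2559  0.036 ] [ 0.6597 -0.2521  0.034 ] 0.09185977743620703 0.0824794456189907 0.07928871942784432
[ 0.562  -0.2659  0.0911] [ 3.1298 -0.0146  0.0851] [-0.2913 -0.7019  7.7037]
```

```bash

python3 -m creep '{"dp":[[-0.3,-0.7,0],[0,0,2],[0,0,2],[0,0,2],[0,0,1],[0,0,0]],"roll":[0,0,0,0,0,0]}'
python3 - <<'E'
from h import *
np.set_printoptions(precision=4,suppress=True)
p=grab('wrist','w3.png'); print(ctrl.get_state()['position'],ctrl.get_state()['tcp_rot'])
E
```

```text
time_s: 4.15
position: [0.5688, -0.2627, 0.0335]
tcp_rot: [3.118, -0.035, 0.087]
wrist_force: [0.1, 0.6, -0.4]
width: 1.0
[ 0.5694 -0.263   0.0343] [ 3.1173 -0.0357  0.0872]
```

View pics/w3.png

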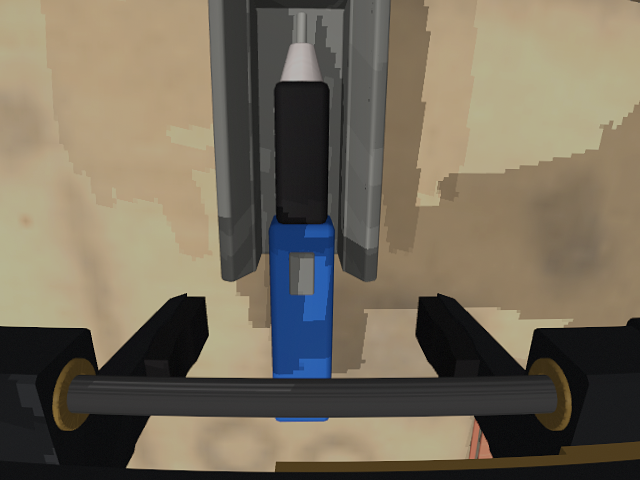

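```bash

cat > st.py <<'E'
from h import *
np.set_printoptions(precision=4,suppress=True)
s=ctrl.get_state();print(s['time_s'],s['position'],s['tcp_rot'],s['joint_positions'],s['joint_velocities'],s['width'],s['wrist_force'])
E
python3 st.py
python3 -m creep '{"dp":[[0,0,0]],"roll":[0]}' >/dev/null; python3 st.py
python3 -m creep '{"dp":[[0,0,0],[0,0,0]],"roll":[0,0]}' >/dev/null; python3 st.py
```

```text
4.2 [ 0.5694 -0.263   0.0343] [ 3.1173 -0.0357  0.0872] [-0.4715  0.3471  1.908  -0.0023  0.8433  1.014 ] [-0.003  -0.0095 -0.0116 -0.0007  0.0002 -0.0008] 0.9949850939039793 [-0.3097 -0.2077  1.245 ]
4.3 [ 0.5702 -0.2632  0.0357] [ 3.1163 -0.0373  0.0875] [-0.4712  0.3457  1.9068 -0.0023  0.844   1.0139] [ 0.0025 -0.0147 -0.009  -0.0002  0.0048  0.0018] 0.9987510028150344 [-0.5655 -0.4466  0.1812]
4.5 [ 0.5717 -0.2639  0.0382] [ 3.1143 -0.0405  0.0877] [-0.4711  0.3431  1.905  -0.0023  0.8447  1.014 ] [ 0.0005 -0.0099 -0.007  -0.0002  0.0021 -0.0001] 0.9988153202538554 [1.3203 0.8643 0.3443]
```

```bash

python3 -m creep '{"dp":[[0,0,-5],[0,0,-5],[0,0,-5]],"roll":[0,0,0]}' >/dev/null; python3 st.py
python3 -m creep '{"dp":[[0,0,0],[0,0,0]],"roll":[0,0]}' >/dev/null; python3 st.py
python3 -m creep '{"dp":[[0,0,0],[0,0,0]],"roll":[0,0]}' >/dev/null; python3 st.py
```

```text
4.8 [ 0.5596 -0.2576  0.1811] [ 3.1245 -0.0241  0.0872] [-0.4709  0.177   1.8184 -0.0019  1.1166  1.0137] [-0.0013 -0.5008 -0.4262  0.      0.91    0.001 ] 1.0004501387049587 [ 1.0284 -0.0535 -0.6972]
5.0 [ 0.5648 -0.2603  0.1925] [ 3.1148 -0.0397  0.0874] [-0.471   0.1673  1.8083 -0.0019  1.1182  1.0137] [ 0.0004 -0.0457 -0.0626  0.002   0.0064  0.001 ] 1.000562807361443 [-0.6526  0.2673  0.3006]
5.2 [ 0.5645 -0.2602  0.1918] [ 3.115  -0.0394  0.0873] [-0.471   0.1675  1.8095 -0.0019  1.1172  1.0138] [-0.0009  0.0028  0.0084 -0.0028 -0.0023 -0.0007] 0.9958619210701347 [-0.4871  0.1958  0.619 ]
```

```bash

python3 -m creep '{"dp":[[0,0,-5],[0,0,-5],[0,0,-5],[0,0,-5],[0,0,0],[0,0,0]],"roll":[0,0,0,0,0,0]}' >/dev/null; python3 st.py
python3 -m creep '{"dp":[[0,0,0],[0,0,0]],"roll":[0,0]}' >/dev/null; python3 st.py
python3 -m creep '{"dp":[[0,0,0],[0,0,0]],"roll":[0,0]}' >/dev/null; python3 st.py
```

```text
5.8 [ 0.5524 -0.2538  0.3823] [ 3.1297 -0.0158  0.0867] [-0.4706  0.0703  1.5687 -0.0018  1.4829  1.0137] [-0.0003 -0.0154 -0.0525  0.0001  0.0085  0.0006] 0.9997642048917058 [0.6461 1.4307 0.0597]
6.0 [ 0.5518 -0.2534  0.3784] [ 3.1326 -0.0112  0.0867] [-0.4706  0.073   1.5727 -0.0017  1.4816  1.0137] [ 0.0013  0.0141  0.0173 -0.     -0.0057  0.001 ] 0.9947677184254664 [-0.7331  0.3355  0.2016]
6.2 [ 0.5506 -0.2529  0.3743] [ 3.1361 -0.0055  0.0866] [-0.4707  0.0757  1.5772 -0.0017  1.4811  1.0137] [0.0005 0.0117 0.0167 0.0017 0.0002 0.0007] 1.006035857604444 [-0.5798 -0.1834 -0.4867]
```

```bash

python3 -m creep '{"dp":[[0,0,-0.2],[0,0,-0.2],[0,0,-0.2],[0,0,-0.2],[0,0,-0.2],[0,0,-0.2]],"roll":[0,0,0,0,0,0]}' >/dev/null; python3 st.py
python3 -m creep '{"dp":[[0.9,0.8,5],[0,0,5],[0,0,5],[0,0,5],[0,0,4],[0,0,3],[0,0,0]],"roll":[0,0,0,0,0,0,0]}' >/dev/null; python3 st.py
```

```text
6.8 [ 0.5501 -0.2526  0.3852] [ 3.1378 -0.0028  0.0866] [-0.4706  0.0749  1.5586 -0.0017  1.5037  1.0136] [-0.0006 -0.0069 -0.0398  0.0004  0.0406 -0.0001] 1.0042395555760282 [0.192  0.5082 0.0528]
7.5 [ 0.5668 -0.2639  0.1158] [ 3.1295 -0.0162  0.0868] [-0.4747  0.2606  1.8466 -0.0019  1.0142  1.0105] [ 0.0002 -0.0248 -0.0419  0.001   0.0192 -0.0014] 1.0008410959720722 [-0.5723 -0.0098 -1.1162]
```

```bash

python3 -m creep '{"dp":[[0,0,-5],[0,0,-5],[0,0,-5],[0,0,-5],[0,0,-5],[0,0,-4],[0,0,0],[0,0,0],[0,0,0],[0,0,0],[0,0,0],[0,0,0],[0,0,0],[0,0,0],[0,0,0],[0,0,0],[0,0,0],[0,0,0],[0,0,0],[0,0,0]],"roll":[0,0,0,0,0,0,0,0,0,0,0,0,0,0,0,0,0,0,0,0]}' >/dev/null; python3 st.py
```

```text
9.5 [ 0.5602 -0.2599  0.4191] [ 3.1274 -0.0197  0.0869] [-0.4738  0.0833  1.4899 -0.0016  1.5442  1.0103] [ 0.0024 -0.0019 -0.0009 -0.0013  0.0002  0.0008] 1.002121248492317 [ 0.1128 -0.4633 -0.0513]
```

```bash

for i in 1 2 3 4; do python3 -m creep '{"dp":[[0,0,0],[0,0,0],[0,0,0]],"roll":[0,0,0]}' >/dev/null; python3 st.py | cut -c1-85; done
```

```text
9.8 [ 0.5602 -0.2599  0.4194] [ 3.1271 -0.0201  0.0869] [-0.4738  0.083   1.4897 -0.0
10.1 [ 0.5602 -0.2599  0.4195] [ 3.1271 -0.0202  0.0869] [-0.4738  0.0829  1.4897 -0.
10.4 [ 0.5602 -0.2599  0.4194] [ 3.1271 -0.0201  0.0868] [-0.4738  0.083   1.4897 -0.
10.7 [ 0.5602 -0.2599  0.4194] [ 3.1271 -0.02    0.0869] [-0.4738  0.083   1.4897 -0.
```

```bash

python3 -m creep '{"dp":[[0,0,5],[0,0,5],[0,0,5],[0,0,5],[0,0,0]],"roll":[0,0,0,0,0]}' >/dev/null; python3 st.py
for i in 1 2 3 4; do python3 -m creep '{"dp":[[0,0,0],[0,0,0]],"roll":[0,0]}' >/dev/null; python3 st.py | cut -c1-125; done
```

```text
11.2 [ 0.5674 -0.2639  0.2185] [ 3.1215 -0.0289  0.0871] [-0.4743  0.163   1.7635 -0.0017  1.18    1.0103] [ 0.0008 -0.0514 -0.0919  0.0009  0.0334  0.0003] 0.9987125440576711 [-0.5728  0.2121 -0.7035]
11.4 [ 0.5683 -0.2644  0.2212] [ 3.1208 -0.0302  0.0871] [-0.4743  0.1621  1.7595 -0.0016  1.1834  1.0103] [ 0.0004 -0.0184 -
11.6 [ 0.5714 -0.2659  0.2276] [ 3.1158 -0.0382  0.0873] [-0.4743  0.1582  1.7521 -0.0016  1.1852  1.0103] [-0.0015 -0.0183 -
11.8 [ 0.5733 -0.2669  0.232 ] [ 3.1121 -0.0441  0.0874] [-0.4743  0.1551  1.7477 -0.0016  1.1858  1.0104] [ 0.0011 -0.0122 -
12.0 [ 0.574  -0.2672  0.2335] [ 3.1108 -0.0461  0.0875] [-0.4742  0.1539  1.7463 -0.0016  1.186   1.0103] [ 0.0008 -0.0046 -
```

```bash

python3 -m creep '{"dp":[[0,0,-5],[0,0,-5],[0,0,-5],[0,0,-5],[0,0,0],[0,0,0],[0,0,0],[0,0,0],[0,0,0],[0,0,0],[0,0,0],[0,0,0],[0,0,0]],"roll":[0,0,0,0,0,0,0,0,0,0,0,0,0]}' >/dev/null; python3 st.py
python3 -m creep '{"dp":[[0,0,5],[0,0,5],[0,0,4],[0,0,3],[0,0,2.5],[0,0,2],[0,0,1.5],[0,0,1],[0,0,0.7]],"roll":[0,0,0,0,0,0,0,0,0]}' >/dev/null; python3 st.py
```

```text
13.3 [ 0.5607 -0.2601  0.428 ] [ 3.1216 -0.029   0.087 ] [-0.4738  0.0772  1.481  -0.0015  1.5483  1.0103] [0.0002 0.0026 0.0033 0.0013 0.     0.0008] 1.0014386842567586 [ 0.2761 -0.71    0.0218]
14.2 [ 0.5719 -0.2662  0.1771] [ 3.1164 -0.0374  0.0872] [-0.4744  0.1979  1.8019 -0.0016  1.0967  1.0104] [ 0.0004  0.0682  0.0554  0.0016 -0.1316 -0.0011] 1.000785813112099 [-0.2149  0.1275  0.6154]
```

```bash

python3 -m creep '{"dp":[[0,0,-5],[0,0,-5],[0,0,-5],[0,0,-5],[0,0,-5],[0,0,-2],[0,0,0],[0,0,0],[0,0,0],[0,0,0],[0,0,0],[0,0,0],[0,0,0],[0,0,0]],"roll":[0,0,0,0,0,0,0,0,0,0,0,0,0,0]}' >/dev/null; python3 st.py
```

```text
15.6 [ 0.5599 -0.2596  0.4465] [ 3.1209 -0.0303  0.087 ] [-0.4738  0.0753  1.4503 -0.0014  1.5793  1.0103] [-0.0011  0.006   0.0076  0.0016  0.0001  0.0012] 1.0008906926059302 [ 0.2184 -0.1069 -0.1566]
```

```bash

python3 -m creep '{"dp":[[-1,-0.5,5],[-1,-0.5,5],[0,0,5],[0,0,5],[0,0,5],[0,0,4],[0,0,3],[0,0,2],[0,0,1]],"roll":[0,0,0,0,0,0,0,0,0]}' >/dev/null; python3 st.py
```

```text
16.5 [ 0.5541 -0.2598  0.0912] [ 3.1151 -0.0393  0.0873] [-0.4783  0.249   1.9134 -0.0016  0.9318  1.0066] [-0.0001  0.1298  0.0567 -0.001  -0.1844  0.0026] 0.9999712596728645 [-0.3415 -0.0149  0.3495]
```

```bash

python3 -m creep '{"dp":[[0.2,-0.2,2],[0,0,2],[0,0,1.5],[0,0,1],[0,0,0.8],[0,0,0.6],[0,0,0.3]],"roll":[0,0,0,0,0,0,0]}' >/dev/null; python3 st.py
```

```text
17.2 [ 0.5626 -0.2611  0.0082] [ 3.1124 -0.0437  0.0872] [-0.4739  0.3671  1.9411 -0.0021  0.7809  1.0118] [-0.0011  0.0415  0.0005  0.     -0.0565 -0.0002] 1.0018852533802773 [ 0.0704  0.4095 -0.0421]
```

```bash

python3 -m creep '{"dp":[[0,0,-0.5],[0,0,0],[0,0,0]],"roll":[0,0,0]}' 0.9 25; python3 st.py
```

```text
time_s: 17.5
position: [0.5632, -0.2615, 0.0147]
tcp_rot: [3.111, -0.045, 0.087]
wrist_force: [-0.4, -0.8, -0.6]
width: 0.75
17.5 [ 0.5632 -0.2615  0.0147] [ 3.1114 -0.0453  0.0872] [-0.474   0.358   1.9386 -0.0021  0.7906  1.0117] [-0.0002 -0.013  -0.0102  0.0001  0.0011 -0.0005] 0.7504555227553317 [-0.379  -0.7825 -0.5694]
```

```bash

python3 -m creep '{"dp":[[0,0,0.1],[0,0,0.1],[0,0,0.1],[0,0,0.1],[0,0,0.1],[0,0,0]],"roll":[0,0,0,0,0,0]}' 0.9 25; python3 st.py
python3 -c "
from h import *
grab('wrist','w4.png')"
```

```text
time_s: 18.1
position: [0.5646, -0.2621, 0.0112]
tcp_rot: [3.11, -0.048, 0.087]
wrist_force: [0.0, 0.2, 1.8]
width: 0.291
18.1 [ 0.5646 -0.2621  0.0112] [ 3.1099 -0.0479  0.0873] [-0.4739  0.3638  1.9388 -0.0019  0.7816  1.0117] [0.0016 0.0025 0.0019 0.0019 0.0009 0.0025] 0.29052185611146236 [0.02   0.168  1.7565]
```

View pics/w4.png

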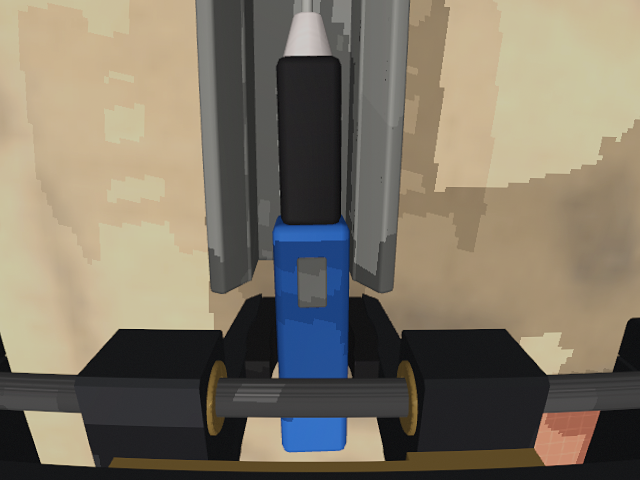

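```bash

python3 -m creep '{"dp":[[0,0,-2],[0,0,-4],[0,0,-5],[0,0,-5],[0,0,0],[0,0,0]],"roll":[0,0,0,0,0,0]}' ; python3 st.py
python3 -c "
from h import *
grab('wrist','w5.png')"
```

```text
time_s: 18.75
position: [0.5531, -0.2561, 0.1714]
tcp_rot: [3.115, -0.039, 0.087]
wrist_force: [-0.6, -0.3, -1.4]
width: 0.299
18.75 [ 0.5531 -0.2561  0.1714] [ 3.1151 -0.0392  0.0869] [-0.4736  0.1626  1.8546 -0.0018  1.0771  1.0116] [ 0.0012 -0.0393 -0.0506 -0.0002  0.0042  0.    ] 0.2991085741600589 [-0.5803 -0.2589 -1.4151]
```

View pics/w5.png

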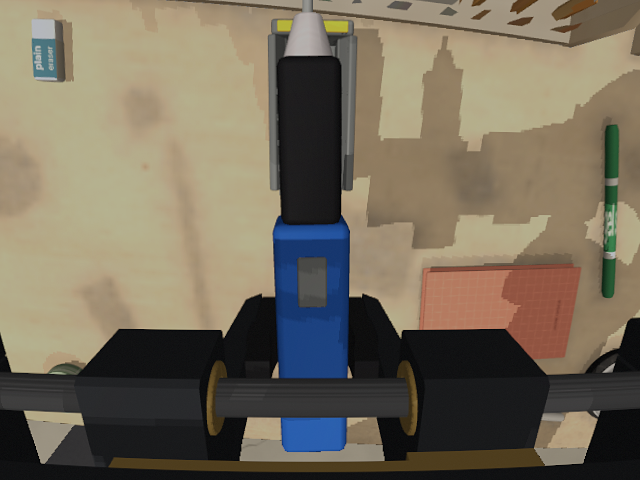

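```bash

python3 -m creep '{"dp":[[-0.3,-4.4,0],[-0.3,-4.4,0],[-0.3,-4.4,0],[-0.3,-4.4,0],[-0.3,-4.4,0],[0,0,0],[0,0,0],[0,0,0],[0,0,0],[0,0,0],[0,0,0],[0,0,0],[0,0,0],[0,0,0],[0,0,0],[0,0,0]],"roll":[0,0,0,0,0,-0.148,-0.148,-0.148,-0.148,-0.148,-0.148,-0.148,-0.148,-0.148,-0.148,0]}' ; python3 st.py
python3 -c "
from h import *
grab('top','top5.png');grab('scene','s5.png')"
```

```text
time_s: 20.4
position: [0.497, -0.0275, 0.1281]
tcp_rot: [-3.128, 0.017, 1.58]
wrist_force: [-0.0, 0.4, -0.4]
width: 0.292
20.4 [ 0.497  -0.0275  0.1281] [-3.1279  0.0166  1.5803] [-0.0931  0.0357  2.081  -0.0208  1.0369 -0.0918] [ 0.0009  0.0216  0.0185  0.0002 -0.0074  0.0637] 0.29154688571496185 [-0.0093  0.3775 -0.4325]
```

View pics/s5.png

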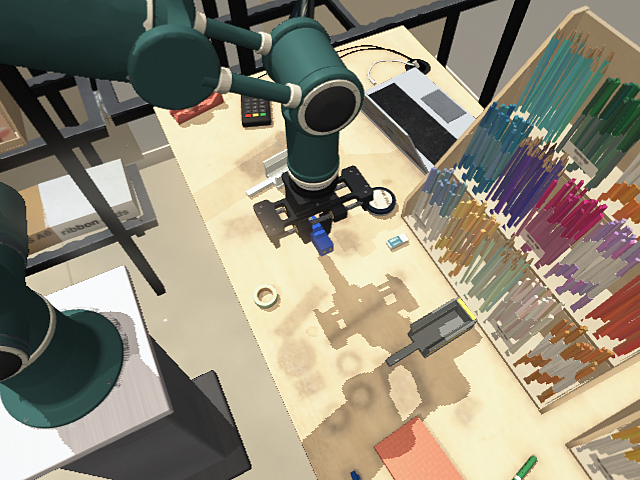

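```bash

python3 -m creep '{"dp":[[-0.5,0.5,3],[-0.5,0.5,2.5],[0,0,2],[0,0,1.5],[0,0,1],[0,0,0.6],[0,0,0.3]],"roll":[0,0,0,0,0,0,0]}' ; python3 st.py
```

```text
time_s: 21.2
position: [0.5069, -0.0397, 0.0145]
tcp_rot: [-3.13, 0.017, 1.558]
wrist_force: [-0.5, -0.6, -0.1]
width: 0.293
21.2 [ 0.5069 -0.0397  0.0145] [-3.1297  0.0167  1.5578] [-0.1153  0.2132  2.1334 -0.0248  0.8053 -0.0849] [-0.0003  0.0524  0.0095 -0.0012 -0.0667  0.0125] 0.2928531808914096 [-0.5166 -0.6443 -0.0923]
```

```bash

python3 -m creep '{"dp":[[0,0,0.4],[0,0,0.4],[0,0,0.3]],"roll":[0,0,0]}' ; python3 st.py
python3 -c "
from h import *
grab('wrist','w6.png');grab('scene','s6.png')"
```

```text
time_s: 21.5
position: [0.5083, -0.0401, 0.0042]
tcp_rot: [-3.133, 0.017, 1.557]
wrist_force: [-0.6, -0.5, 1.0]
width: 0.295
21.5 [ 0.5083 -0.0401  0.0042] [-3.1328  0.0171  1.5568] [-0.1155  0.2307  2.1367 -0.0255  0.7814 -0.0833] [-0.0015  0.0437  0.0058 -0.003  -0.0602  0.0007] 0.29535836328807247 [-0.5541 -0.5051  1.0465]
```

View pics/w6.png

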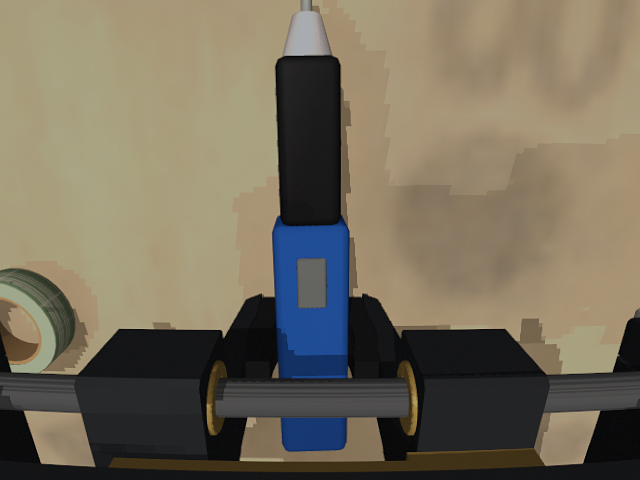

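```bash

python3 -m creep '{"dp":[[0,0,0.2],[0,0,0.1]],"roll":[0,0]}' ; python3 st.py
python3 -m creep '{"dp":[[0,0,0],[0,0,0],[0,0,0]],"roll":[0,0,0]}' -0.2 ; python3 st.py
```

```text
time_s: 21.8
position: [0.5086, -0.0401, 0.0019]
tcp_rot: [-3.133, 0.017, 1.557]
wrist_force: [-1.5, -0.4, 1.3]
width: 0.295
21.8 [ 0.5086 -0.0401  0.0019] [-3.1332  0.0172  1.557 ] [-0.1156  0.2348  2.1373 -0.0256  0.7763 -0.0834] [-0.0004  0.009   0.001   0.0025 -0.0173 -0.0001] 0.29518565782643724 [-1.5086 -0.355   1.276 ]
time_s: 22.1
position: [0.5093, -0.0402, 0.0023]
tcp_rot: [-3.135, 0.017, 1.557]
wrist_force: [0.2, -0.2, -0.3]
width: 0.541
22.1 [ 0.5093 -0.0402  0.0023] [-3.1348  0.0172  1.5567] [-0.1156  0.2344  2.1368 -0.0254  0.7755 -0.0832] [ 0.0001 -0.0017 -0.0022 -0.0002 -0.0028  0.0002] 0.5405541529831425 [ 0.1793 -0.2319 -0.2671]
```

```bash

python3 -m creep '{"dp":[[0,0,-3],[0,0,-4],[0,0,-2],[0,0,-0.5]],"roll":[0,0,0,0]}' -0.5
python3 st.py
python3 -c "
from h import *
grab('wrist','w7.png')"
```

```text
time_s: 22.5
position: [0.5081, -0.0382, 0.0982]
tcp_rot: [-3.13, 0.017, 1.556]
wrist_force: [-0.4, -0.3, -0.4]
width: 0.747
22.5 [ 0.5081 -0.0382  0.0982] [-3.1298  0.0166  1.5564] [-0.1122  0.0934  2.0824 -0.0213  0.976  -0.0857] [ 0.0021 -0.0643 -0.0352  0.0017  0.0983 -0.0016] 0.747464069347886 [-0.3535 -0.3086 -0.373 ]
```

View pics/w7.png

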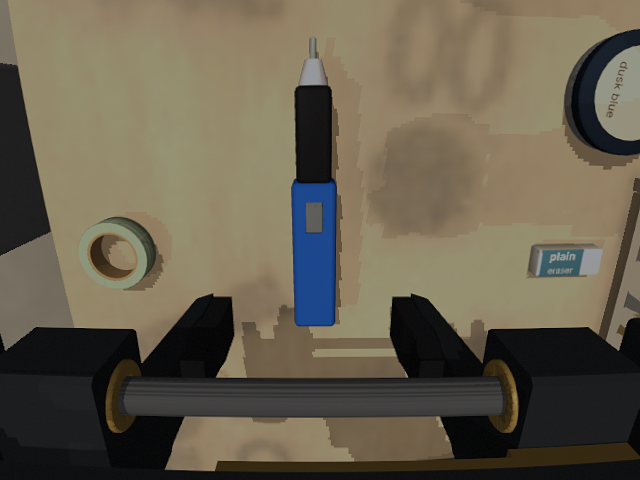

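```bash

python3 - <<'E'
from h import *
np.set_printoptions(precision=4,suppress=True)
p=grab('wrist')
a=ray2z(p,[(295,325),(335,325)],.024).mean(0);b=ray2z(p,[(292,181),(336,181)],.024).mean(0);c=ray2z(p,[(296,87),(331,86)],.022).mean(0)
print(a,b,c,np.linalg.norm(a-b),np.arctan2(*(b-a)[1::-1]),np.arctan2(*(c-a)[1::-1]))
s=ctrl.get_state();
u=(b-a)/np.linalg.norm(b-a)
for g in (a+.119*u, b+.026*u): 
    d=g-s['position']
    from scipy.spatial.transform import Rotation as Ro
    T=Ro.from_euler('xyz',s['tcp_rot']).as_matrix()
    d[2]=.003-s['position'][2]
    print(s['position'],s['tcp_rot'],T.T@d*100)
E
```

```text
[ 0.5088 -0.0864  0.024 ] [0.5093 0.0057 0.024 ] [0.5097 0.056  0.022 ] 0.09210554657327401 1.5654395763039712 1.5648447989088639
[ 0.5075 -0.0382  0.0968] [-3.1283  0.0165  1.5565] [7.2335 0.2148 9.2554]
[ 0.5075 -0.0382  0.0968] [-3.1283  0.0165  1.5565] [7.1441 0.2156 9.2568]
```

```bash

python3 -m creep '{"dp":[[3.6,0.1,0],[3.5,0.1,1.5],[0.1,0,2.5],[0,0,2],[0,0,1],[0,0,0.6],[0,0,0.4],[0,0,0.3]],"roll":[-0.009,0,0,0,0,0,0,0]}' -0.3
python3 st.py
python3 -c "
from h import *
grab('wrist','w8.png')"
```

```text
time_s: 23.4
position: [0.5039, 0.0339, 0.0017]
tcp_rot: [-3.118, 0.017, 1.564]
wrist_force: [0.0, 0.5, -0.0]
width: 0.65
23.4 [0.5039 0.0339 0.0017] [-3.1182  0.0169  1.5638] [ 0.0287  0.2365  2.1358 -0.0225  0.7934  0.0519] [-0.0052  0.0548  0.0114 -0.0008 -0.0661 -0.0002] 0.6501488741837614 [ 0.0381  0.4864 -0.0356]
```

View pics/w8.png

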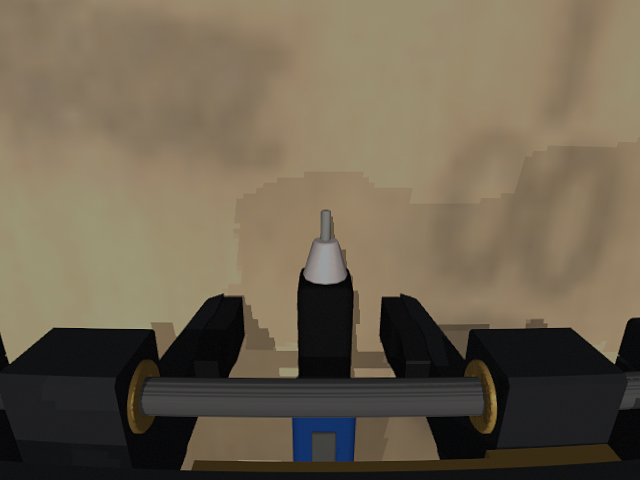

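```bash

python3 -m creep '{"dp":[[0,0.5,-0.2],[0,0,0],[0,0,0],[0,0,0.1],[0,0,0.1],[0,0,0.1]],"roll":[0,0,0,0,0,0]}' 0.9 35; python3 st.py
```

```text
time_s: 24.05
position: [0.5123, 0.0333, 0.0044]
tcp_rot: [-3.124, 0.017, 1.562]
wrist_force: [-4.9, -0.8, 13.2]
width: 0.224
24.05 [0.5123 0.0333 0.0044] [-3.1237  0.0167  1.5623] [ 0.0271  0.2424  2.1211 -0.0225  0.7967  0.0517] [ 0.0001  0.0044 -0.0013  0.0009  0.0034  0.0013] 0.22430882874044997 [-4.9252 -0.7911 13.2338]
```

```bash

python3 -m creep '{"dp":[[0,0,-1],[0,0,-2],[0,0,-3],[0,0,-3],[0,0,-3],[0,0,-2]],"roll":[0,0,0,0,0,0]}'; python3 st.py
python3 -c "
from h import *
grab('wrist','w9.png');grab('scene','s9.png');grab('top','t9.png')"
```

```text
time_s: 24.65
position: [0.5105, 0.0358, 0.1463]
tcp_rot: [-3.114, 0.017, 1.562]
wrist_force: [0.3, -0.4, -0.7]
width: 0.225
24.65 [0.5105 0.0358 0.1463] [-3.114   0.0167  1.5625] [ 0.0317  0.0528  2.0261 -0.0176  1.091   0.0486] [ 0.0065 -0.2189 -0.1742  0.0039  0.4098 -0.0021] 0.2252837743272373 [ 0.3492 -0.3711 -0.7034]
```

View pics/w9.png

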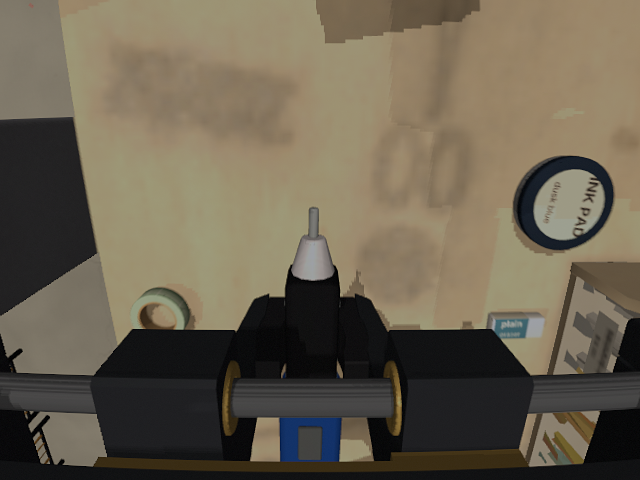

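View pics/s9.png

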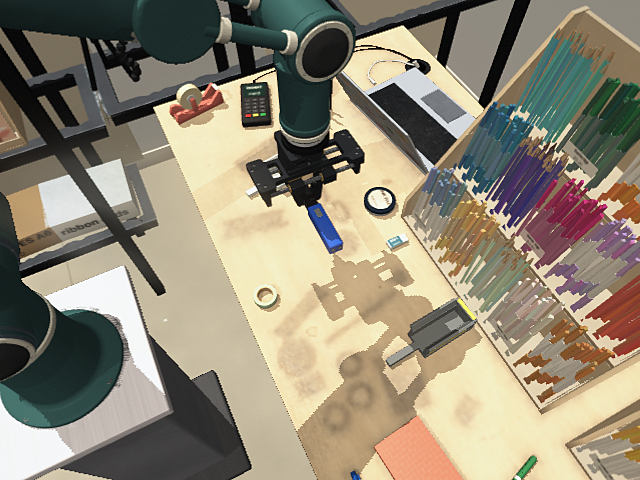

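```bash

python3 -m creep '{"dp":[[2.5,0,-3],[2.5,0,-2],[0,0,0],[0,0,0]],"roll":[0,0,0,0]}'; python3 st.py
python3 -c "
from h import *
grab('wrist','w10.png')"
```

```text
time_s: 25.2
position: [0.5078, 0.0868, 0.1879]
tcp_rot: [-3.103, 0.018, 1.562]
wrist_force: [0.3, -0.9, -1.2]
width: 0.225
25.2 [0.5078 0.0868 0.1879] [-3.103   0.0185  1.5617] [ 0.1295  0.0271  1.9707 -0.014   1.1846  0.1445] [ 0.0148  0.0049  0.0023  0.0107 -0.0047  0.0047] 0.22514606254240055 [ 0.2716 -0.8587 -1.2301]
```

View pics/w10.png

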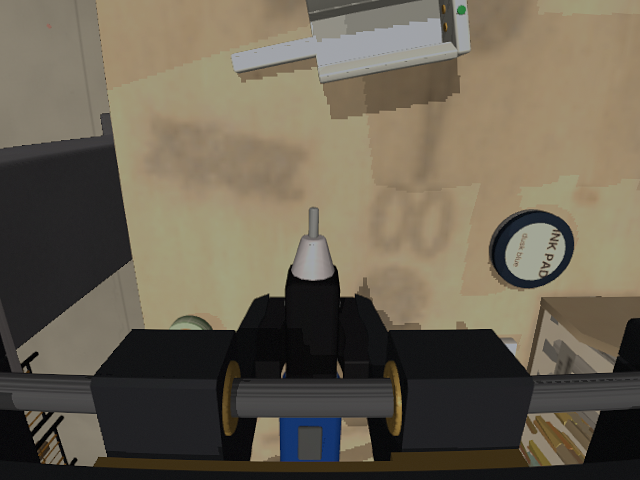

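```bash

python3 -m creep '{"dp":[[2,0,-2],[2,0,-2],[0,0,0],[0,0,0]],"roll":[0,0,0,0]}'; python3 st.py
python3 -c "
from h import *
import pickle
p=grab('wrist','w11.png')
pickle.dump({k:p[k] for k in ('mtx','k1','R','t')},open('w11.pkl','wb'))
b=cv2.imread('pics/w11.png'); cv2.imwrite('pics/w11z.png',cv2.resize(b[0:160,210:480],None,fx=2.9,fy=2.9,interpolation=cv2.INTER_CUBIC))
"
```

```text
time_s: 25.65
position: [0.5053, 0.1239, 0.2187]
tcp_rot: [-3.088, 0.023, 1.558]
wrist_force: [-0.5, -0.0, -1.5]
width: 0.225
25.65 [0.5053 0.1239 0.2187] [-3.0882  0.0231  1.5583] [ 0.2     0.0226  1.9167 -0.0118  1.2593  0.217 ] [ 0.0005  0.0024 -0.0017  0.0057 -0.0047 -0.0008] 0.2250982563052018 [-0.5    -0.0417 -1.531 ]
```

View pics/w11z.png

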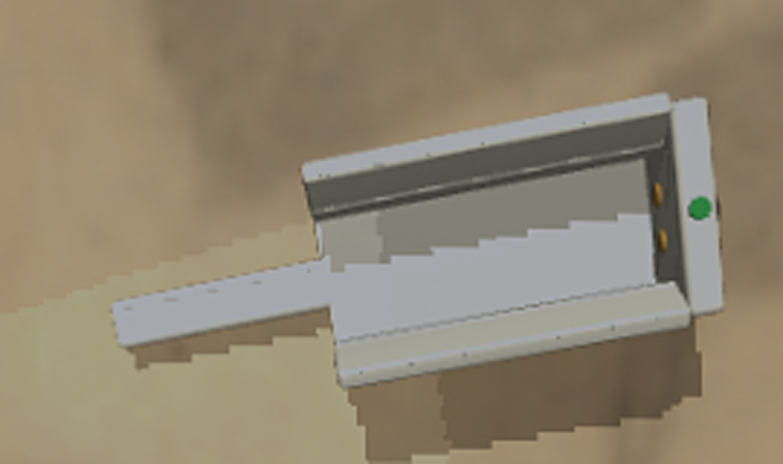

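```bash

python3 - <<'E'
from h import *
import pickle
from scipy.optimize import least_squares
np.set_printoptions(precision=4,suppress=True)
p=pickle.load(open('w11.pkl','rb'))
C=[((113,303),(-74,7,12)),((122,347),(-74,-7,12)),((324,262),(-10,7,12)),((332,306),(-10,-7,12)),((303,166),(-10,30,47)),((341,384),(-10,-30,47)),((668,95),(85,30,47)),((690,323),(85,-30,47)),((659.5,217),(85,0,24)),((645,160),(85,17,12)),((316,217),(-10,17,12))]
px=np.array([((c[0][0]+.5)/2.9-.5+210,(c[0][1]+.5)/2.9-.5) for c in C]);M=np.array([c[1] for c in C])/1000.
def W(q):
    c,s=np.cos(q[2]),np.sin(q[2]); return np.c_[q[0]+c*M[:,0]-s*M[:,1],q[1]+s*M[:,0]+c*M[:,1],M[:,2]+(q[3] if len(q)>3 else 0)]
f=lambda q:(proj(p,W(q))-px).ravel()
for q0 in ([.512,.217,.16],[.512,.217,.16,0]):
    r=least_squares(f,q0,loss='soft_l1');print(r.x);print(f(r.x).reshape(-1,2))
# top view: same with top0 pixels
t=grab('top')
L=lambda x,y:(185+(x+.5)/5-.5,180+(y+.5)/5-.5)
C=[((179,462),(-74,7,12)),((214,460),(-74,-7,12)),((164,308),(-10,7,12)),((197,306),(-10,-7,12)),((92,305),(-10,30,47)),((240,294),(-10,-30,47))]
px=np.array([L(*c[0]) for c in C]);M=np.array([c[1] for c in C])/1000.
p=t;r=least_squares(f,[.512,.217,.16],loss='soft_l1');print(r.x);print(f(r.x).reshape(-1,2))
E
```

```text
[0.5139 0.2176 0.1724]
[[-1.1505 -0.5053]
 [-0.6019  0.7939]
 [-0.8776 -1.3019]
 [-0.7059  0.5086]
 [-0.6636 -2.4456]
 [ 0.2622  3.3225]
 [ 1.8335 -3.1459]
 [ 2.0756  2.2026]
 [ 1.1004  0.2493]
 [ 0.2528 -0.4833]
 [-0.2533  1.8832]]
[ 0.5141  0.218   0.1726 -0.0057]
[[ 0.3683 -0.821 ]
 [ 0.8484  0.2291]
 [-0.4812 -1.3964]
 [-0.356   0.1485]
 [-0.0959 -1.9402]
 [ 0.5801  2.423 ]
 [ 0.0737 -2.2195]
 [ 0.2842  1.6298]
 [-0.4338  0.3437]
 [-1.1579 -0.0596]
 [ 0.1775  1.9849]]
[0.5122 0.2161 0.1299]
[[-0.1339  0.3651]
 [-0.3168  0.0267]
 [ 0.1322  0.1501]
 [ 0.3071 -0.1834]
 [-0.1501  0.2811]
 [ 0.1626 -0.7576]]
```

```bash

python3 - <<'E'
from h import *
np.set_printoptions(precision=3,suppress=True)
t=grab('top','t12.png');s=grab('scene','s12.png')
for px in [(135,183),(130,120),(5,60),(30,155)]:
  for z in (.0,.1,.2,.3,.4):
    X=ray2z(t,[px],z); print(px,X,proj(s,X))
E
python3 -c "
import cv2
b=cv2.imread('pics/s12.png');cv2.imwrite('pics/s12z.png',cv2.resize(b[0:210,150:420],None,fx=2.8,fy=2.8))
b=cv2.imread('pics/t12.png');cv2.imwrite('pics/t12z.png',cv2.resize(b[40:300,0:340],None,fx=2.3,fy=2.3))"
```

```text
(135, 183) [[0.622 0.403 0.   ]] [[285.588 113.403]]
(135, 183) [[0.603 0.37  0.1  ]] [[280.81   92.797]]
(135, 183) [[0.583 0.336 0.2  ]] [[274.987  67.681]]
(135, 183) [[0.564 0.302 0.3  ]] [[267.731  36.389]]
(135, 183) [[0.544 0.268 0.4  ]] [[258.441  -3.678]]
(130, 120) [[0.758 0.423 0.   ]] [[330.236  91.871]]
(130, 120) [[0.728 0.387 0.1  ]] [[325.88   71.815]]
(130, 120) [[0.697 0.352 0.2  ]] [[320.572  47.379]]
(130, 120) [[0.666 0.316 0.3  ]] [[313.964  16.952]]
(130, 120) [[0.635 0.281 0.4  ]] [[305.511 -21.983]]
(5, 60) [[0.888 0.705 0.   ]] [[325.787  19.574]]
(5, 60) [[0.846 0.646 0.1  ]] [[321.921   1.499]]
(5, 60) [[0.805 0.586 0.2  ]] [[317.218 -20.492]]
(5, 60) [[0.763 0.527 0.3  ]] [[311.374 -47.826]]
(5, 60) [[0.721 0.468 0.4  ]] [[303.914 -82.723]]
(30, 155) [[0.678 0.632 0.   ]] [[270.231  54.742]]
(30, 155) [[0.654 0.579 0.1  ]] [[265.811  35.72 ]]
(30, 155) [[0.63  0.526 0.2  ]] [[260.429  12.561]]
(30, 155) [[0.606 0.473 0.3  ]] [[253.734 -16.25 ]]
(30, 155) [[0.581 0.419 0.4  ]] [[245.176 -53.074]]
```

View pics/s12z.png

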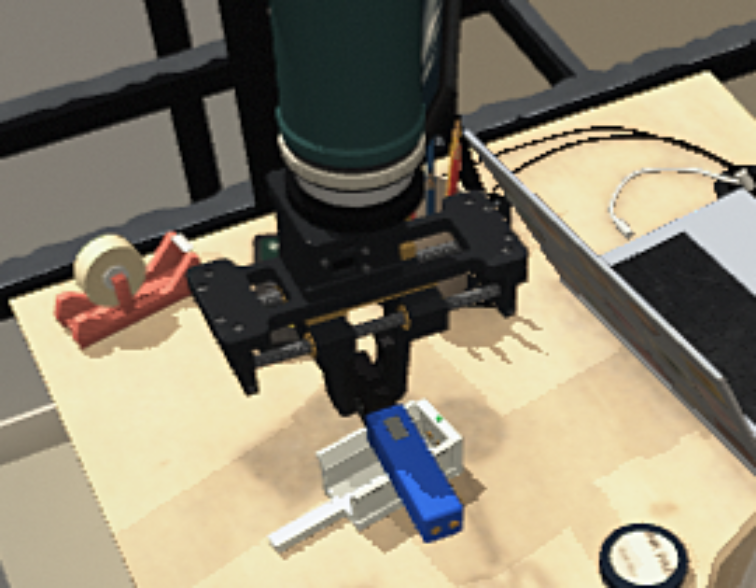

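View pics/t12z.png

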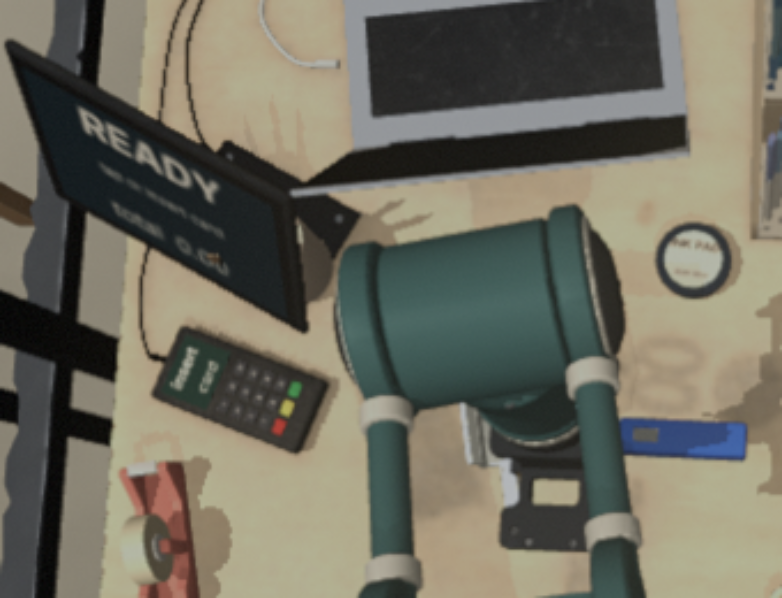

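```bash

python3 -m creep '{"dp":[[2.8,-1.2,0],[2.8,-1.2,0],[2.8,-1.2,0],[0,0,0],[0,0,0],[0,0,0],[0,0,0],[0,0,0],[0,0,0],[0,0,0],[0,0,0],[0,0,0],[0,0,0],[0,0,0],[0,0,0],[0,0,0]],"roll":[0,0,0,-0.146,-0.146,-0.146,-0.146,-0.146,-0.146,-0.146,-0.146,-0.146,-0.146,-0.146,-0.146,0]}'; python3 st.py
python3 -c "
from h import *
grab('top','t13.png');grab('scene','s13.png');grab('wrist','w13.png')
b=cv2.imread('pics/s13.png');cv2.imwrite('pics/s13z.png',cv2.resize(b[0:260,130:430],None,fx=2.3,fy=2.3))"
```

```text
time_s: 27.45
position: [0.4656, 0.1995, 0.2075]
tcp_rot: [-3.126, -0.073, -2.935]
wrist_force: [0.5, 0.1, -0.6]
width: 0.228
27.45 [0.4656 0.1995 0.2075] [-3.1262 -0.0731 -2.9345] [ 0.3585  0.0163  1.9452 -0.0044  1.2547 -1.4184] [-0.0091  0.0041  0.009  -0.0007 -0.0032  0.0638] 0.22847334380125223 [ 0.4881  0.075  -0.6021]
```

View pics/s13z.png

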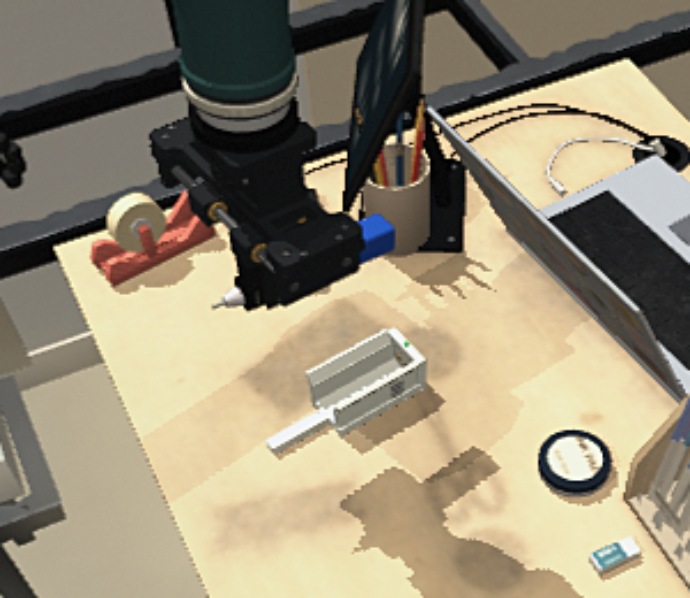

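View pics/w13.png

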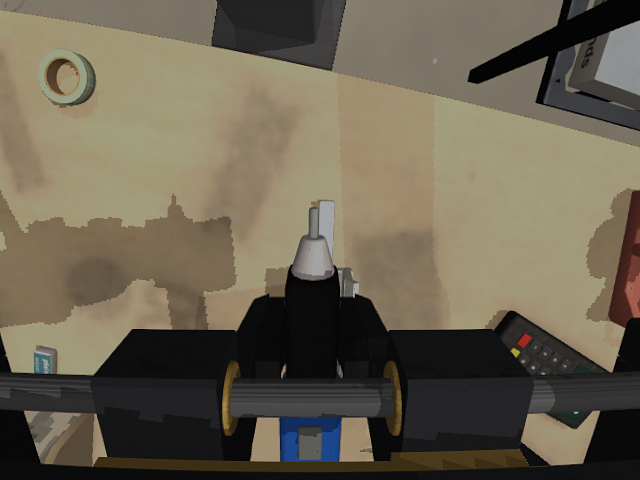

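View pics/t13.png

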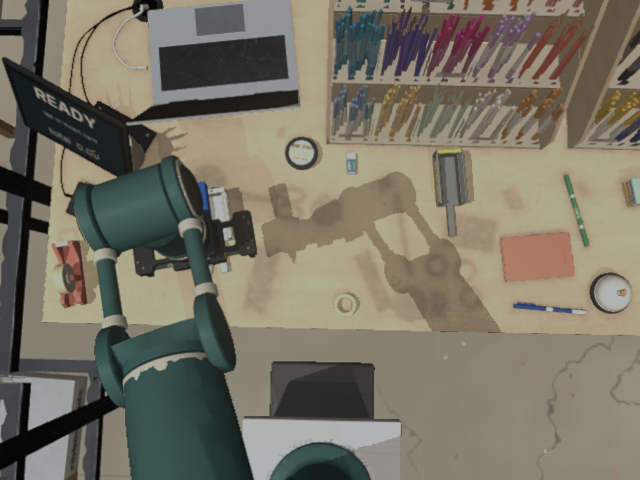

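```bash

python3 -m creep '{"dp":[[-1.3,1.0,4],[0,0,5],[0,0,0],[0,0,0],[0,0,0],[0,0,0],[0,0,0],[0,0,0]],"roll":[0,0.038,0,0,0,0,0,0]}'; python3 st.py
```

```text
time_s: 28.4
position: [0.4776, 0.2118, 0.1252]
tcp_rot: [-3.126, -0.056, -2.986]
wrist_force: [0.5, 0.1, -0.6]
width: 0.229
28.4 [0.4776 0.2118 0.1252] [-3.1261 -0.0556 -2.9862] [ 0.3719  0.1147  2.0028 -0.0036  1.0818 -1.3529] [-0.0021 -0.0145 -0.0157  0.0001  0.0055  0.0002] 0.22901245659437178 [ 0.4697  0.0872 -0.5537]
```

```bash

python3 -m creep '{"dp":[[0.3,0,2],[0.3,0,2],[0,0,0.8],[0,0,0],[0,0,0]],"roll":[-0.012,0,0,0,0]}'; python3 st.py
python3 - <<'E'
from h import *
from scipy.spatial.transform import Rotation as Ro
s=ctrl.get_state()
T=Ro.from_euler('xyz',s['tcp_rot']).as_matrix()
p=grab('scene','s14.png');t=grab('top','t14.png')
# pen model: pen x=35 at grasp; underside 3.5mm below TCP ; pen rel tool nose-up .017
R=T@Ro.from_euler('y',-.0).as_matrix()
up=-T[:,2]
def W(x,y,z): # pen coords
    return s['position']+T[:,0]*(x-.035)+(-T[:,1])*y+up*(z-.0035)+up*(x-.035)*.017
q=.168;c=np.array([.513,.2172,0])
Cx=np.array([np.cos(q),np.sin(q),0]);Cy=np.array([-np.sin(q),np.cos(q),0])
tail=W(-.085,0,.0);print('tail bottom charger frame mm',[1000*(tail-c)@Cx,1000*(tail-c)@Cy,1000*tail[2]])
tail=W(.035,0,.0);print('grasp bottom',[1000*(tail-c)@Cx,1000*(tail-c)@Cy,1000*tail[2]])
for n,im in (('s14',p),('t14',t)):
    b=cv2.imread(f'pics/{n}.png')
    for X in [W(-.085,.013,.024),W(-.085,-.013,.024),W(-.085,.013,0),W(-.085,-.013,0)]:
        u=proj(im,X)[0]; cv2.circle(b,tuple(int(round(v)) for v in u),1,(0,0,255),-1)
    for X in [(-74,7,12),(-74,-7,12),(-10,30,47),(-10,-30,47),(85,30,47),(85,-30,47)]:
        X=np.array(X)/1000.;u=proj(im,c+Cx*X[0]+Cy*X[1]+np.array([0,0,X[2]]))[0];cv2.circle(b,tuple(int(round(v)) for v in u),1,(0,255,0),-1)
    k=b[100:230,200:370] if n=='s14' else b[160:290,140:310]
    cv2.imwrite(f'pics/{n}z.png',cv2.resize(k,None,fx=4.5,fy=4.5,interpolation=cv2.INTER_CUBIC))
E
```

```text
time_s: 28.9
position: [0.4737, 0.2114, 0.0821]
tcp_rot: [-3.129, -0.045, -2.974]
wrist_force: [0.8, -0.5, -1.3]
width: 0.224
28.9 [0.4737 0.2114 0.0821] [-3.129  -0.045  -2.9737] [ 0.3738  0.1532  2.0499 -0.0038  0.9851 -1.363 ] [-0.0007 -0.0016 -0.0031  0.0016  0.0021 -0.0001] 0.22379609207763806 [ 0.755  -0.5483 -1.3294]
tail bottom charger frame mm [np.float64(79.91913202425309), np.float64(0.768831201726498), np.float64(71.20779693534688)]
grasp bottom [np.float64(-39.86783919715757), np.float64(0.806901130072682), np.float64(78.64027137401631)]
```

View pics/s14z.png

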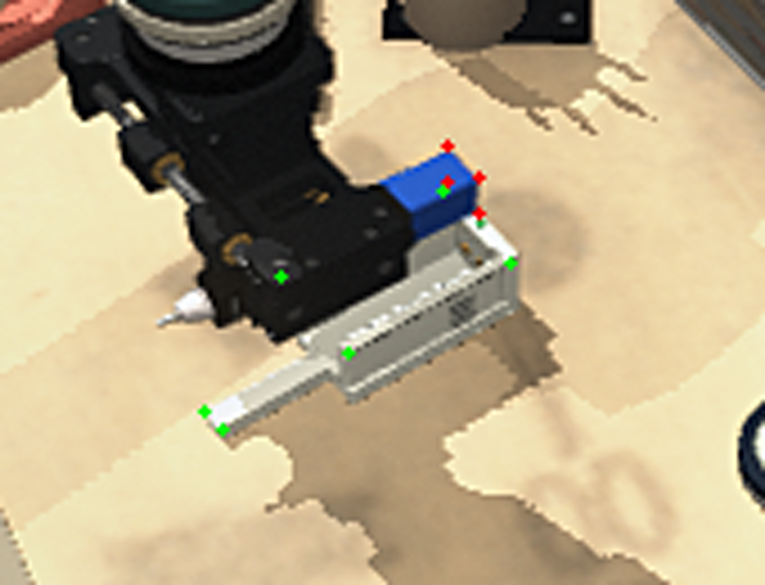

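View pics/t14z.png

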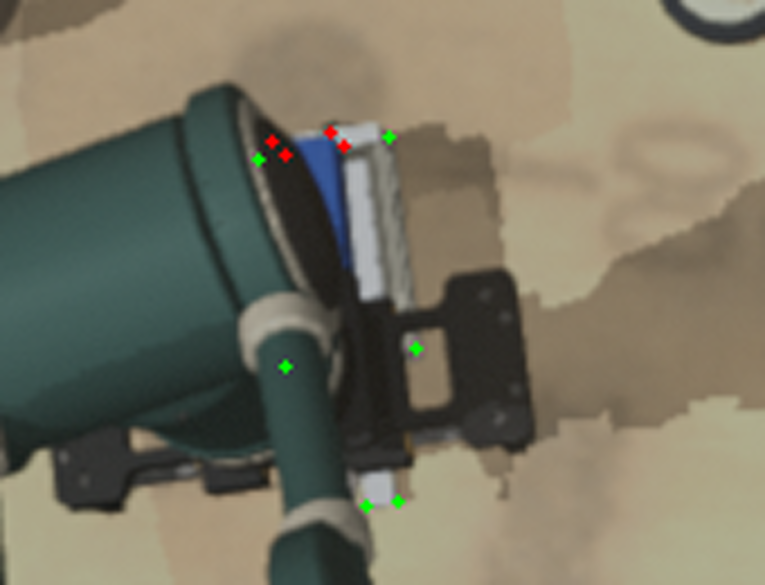

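```bash

python3 -m creep '{"dp":[[0.2,0,1.5],[0,0,1.2],[0,0,0.7],[0,0,0.3]],"roll":[0,0,0,0]}'; python3 st.py
cat > chk.py <<'E'
from h import *
from scipy.spatial.transform import Rotation as Ro
s=ctrl.get_state()
T=Ro.from_euler('xyz',s['tcp_rot']).as_matrix();up=-T[:,2]
W=lambda x,y,z: s['position']+T[:,0]*(x-.035)+(-T[:,1])*y+up*(z-.0035)+up*(x-.035)*.017
q=.168;c=np.array([.513,.2172,0])
C=np.array([[np.cos(q),np.sin(q),0],[-np.sin(q),np.cos(q),0],[0,0,1]])
print('tail bottom',C@(W(-.085,0,0)-c)*1000,'grasp bottom',C@(W(.035,0,0)-c)*1000)
E
python3 chk.py
python3 -c "
from h import *
b=grab('scene','s15.png');b=cv2.imread('pics/s15.png');cv2.imwrite('pics/s15z.png',cv2.resize(b[110:220,220:350],None,fx=5,fy=5,interpolation=cv2.INTER_CUBIC))"
```

```text
time_s: 29.4
position: [0.4717, 0.2109, 0.0442]
tcp_rot: [-3.13, -0.041, -2.974]
wrist_force: [-0.2, 1.1, -0.4]
width: 0.221
29.4 [0.4717 0.2109 0.0442] [-3.1298 -0.041  -2.9737] [ 0.3744  0.1996  2.0796 -0.004   0.9049 -1.362 ] [-0.0019  0.0485  0.0219 -0.0016 -0.0701 -0.0005] 0.22068726717554685 [-0.1673  1.1317 -0.4152]
tail bottom [77.87245965  0.6474678  33.77205979] grasp bottom [-41.94320829   0.68927941  40.72659547]
```

View pics/s15z.png

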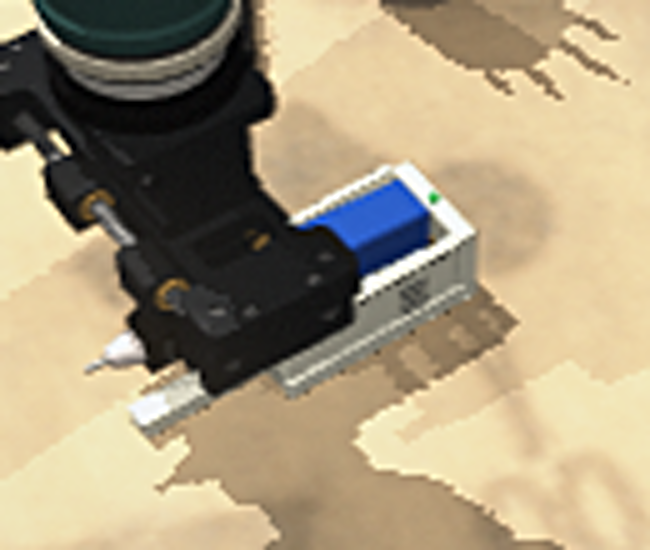

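Pen tail is between the cheeks, short of the end wall. Continue lowering slowly.

```bash

python3 -m creep '{"dp":[[0,0,0.6],[0,0,0.5],[0,0,0.4]],"roll":[0,0,0]}'; python3 st.py; python3 chk.py
python3 -m creep '{"dp":[[0,0,0.4],[0,0,0.3]],"roll":[0,0]}'; python3 st.py; python3 chk.py
```

```text
time_s: 29.75
position: [0.4713, 0.2107, 0.0281]
tcp_rot: [-3.13, -0.041, -2.974]
wrist_force: [-0.3, -0.2, -1.0]
width: 0.222
29.75 [0.4713 0.2107 0.0281] [-3.1298 -0.0408 -2.9738] [ 0.3742  0.2229  2.0885 -0.0041  0.8725 -1.3619] [ 0.0002  0.0628  0.0258  0.0001 -0.0844  0.0025] 0.22163404852917376 [-0.2757 -0.1925 -1.0259]
tail bottom [77.47664175  0.47633239 17.65174608] grasp bottom [-42.34018114   0.5251902   24.58630922]
time_s: 29.95
position: [0.4711, 0.2105, 0.0206]
tcp_rot: [-3.13, -0.041, -2.974]
wrist_force: [-0.8, -0.8, 2.8]
width: 0.224
29.95 [0.4711 0.2105 0.0206] [-3.1297 -0.0408 -2.9739] [ 0.3741  0.234   2.0925 -0.0043  0.8574 -1.3617] [-0.0014  0.0433  0.0108 -0.0025 -0.0646  0.0021] 0.2242893977222199 [-0.813  -0.7689  2.7559]
tail bottom [77.25407842  0.30443918 10.1410619 ] grasp bottom [-42.56316789   0.36584312  17.06820542]
```

```bash

python3 -m creep '{"dp":[[0,0,0.3],[0,0,0.3]],"roll":[0,0]}'; python3 st.py
```

```text
time_s: 30.15
position: [0.4714, 0.2105, 0.0162]
tcp_rot: [-3.129, -0.041, -2.974]
wrist_force: [-10.3, -4.3, 34.0]
width: 0.22
30.15 [0.4714 0.2105 0.0162] [-3.1295 -0.0409 -2.9741] [ 0.374   0.2412  2.0937 -0.0046  0.8492 -1.3615] [-0.0012  0.0119 -0.012   0.      0.0167  0.001 ] 0.2204193125076835 [-10.3037  -4.2755  34.0104]
```

```bash

python3 -m creep '{"dp":[[0,0,-0.1]],"roll":[0]}' - 8; python3 st.py
python3 -c "
from h import *
grab('wrist','w16.png')
b=grab('scene','s16.png');b=cv2.imread('pics/s16.png');cv2.imwrite('pics/s16z.png',cv2.resize(b[110:220,220:350],None,fx=5,fy=5,interpolation=cv2.INTER_CUBIC))"
```

```text
time_s: 30.25
position: [0.4718, 0.2106, 0.0177]
tcp_rot: [-3.13, -0.04, -2.974]
wrist_force: [-0.1, 0.1, -0.7]
width: 0.227
30.25 [0.4718 0.2106 0.0177] [-3.1297 -0.0402 -2.974 ] [ 0.374   0.2393  2.0926 -0.0046  0.8514 -1.3616] [ 0.0004 -0.0267 -0.0134 -0.0015  0.0468 -0.0007] 0.22701566669897977 [-0.0821  0.1031 -0.7343]
```

View pics/s16z.png

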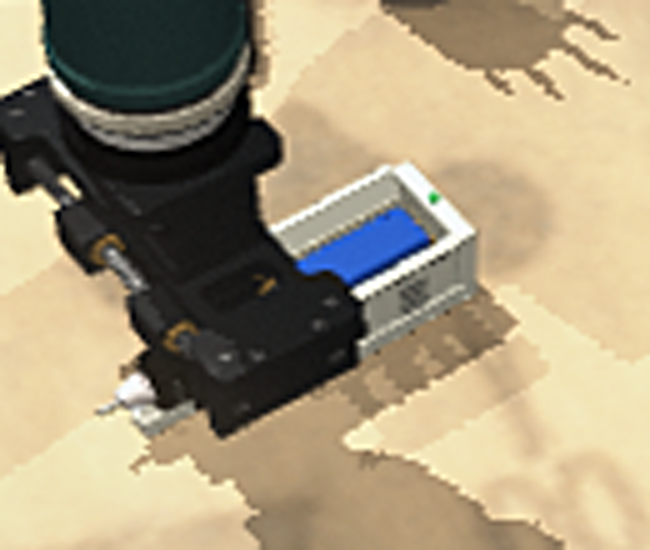

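View pics/w16.png

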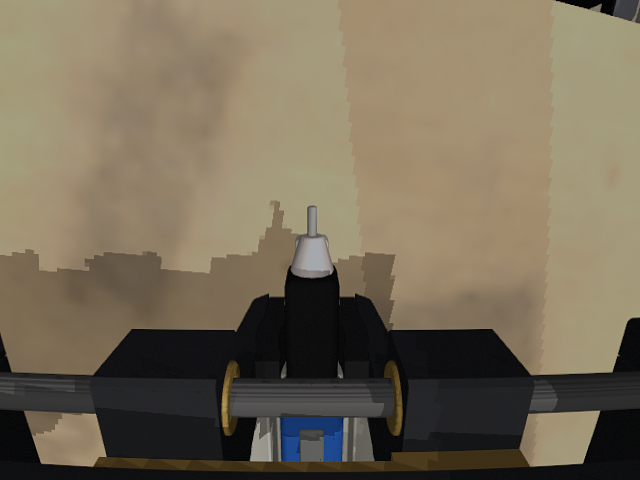

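```bash

python3 -m creep '{"dp":[[-0.3,0,0.1],[-0.3,0,0.1]],"roll":[0,0]}' - 20; python3 st.py; python3 chk.py
python3 -m creep '{"dp":[[-0.2,0,0.05]],"roll":[0]}' ; python3 st.py;python3 chk.py
```

```text
time_s: 30.55
position: [0.4758, 0.2114, 0.016]
tcp_rot: [-3.129, -0.045, -2.974]
wrist_force: [-11.8, -3.8, 24.2]
width: 0.228
30.55 [0.4758 0.2114 0.016 ] [-3.1295 -0.045  -2.9742] [ 0.372   0.251   2.0816 -0.0036  0.8555 -1.364 ] [-0.0077  0.0508 -0.0544  0.0018  0.0303 -0.0112] 0.22763068825095403 [-11.8108  -3.7656  24.2172]
tail bottom [81.96496606  0.34048873  5.07990375] grasp bottom [-37.82151793   0.43808351  12.51968387]
time_s: 30.65
position: [0.4772, 0.2117, 0.0161]
tcp_rot: [-3.13, -0.047, -2.974]
wrist_force: [-2.8, -1.1, 6.0]
width: 0.227
30.65 [0.4772 0.2117 0.0161] [-3.1295 -0.047  -2.9743] [ 0.3714  0.2543  2.0772 -0.003   0.8586 -1.3649] [-0.0061  0.0339 -0.0423  0.0084  0.0482 -0.0069] 0.22652115987268265 [-2.7783 -1.1017  6.0203]
tail bottom [83.35528509  0.46660462  4.90454944] grasp bottom [-36.41604564   0.57166675  12.58432133]
```

```bash

python3 -m creep '{"dp":[[-0.2,0,-0.05]],"roll":[0]}' ; python3 st.py;python3 chk.py
python3 -m creep '{"dp":[[-0.25,0,0]],"roll":[0]}' ; python3 st.py;python3 chk.py
```

```text
time_s: 30.75
position: [0.4772, 0.2117, 0.0161]
tcp_rot: [-3.129, -0.052, -2.974]
wrist_force: [-6.3, -0.3, 2.7]
width: 0.227
30.75 [0.4772 0.2117 0.0161] [-3.1292 -0.0518 -2.9744] [ 0.371   0.2569  2.0738 -0.0022  0.864  -1.3659] [-0.0054  0.0239 -0.0325  0.0047  0.0553 -0.0092] 0.22742271377486392 [-6.3171 -0.3419  2.6559]
tail bottom [83.30421718  0.41256208  4.40077932] grasp bottom [-36.429451     0.53691097  12.64667775]
time_s: 30.85
position: [0.4772, 0.2117, 0.016]
tcp_rot: [-3.129, -0.058, -2.975]
wrist_force: [-9.4, -1.9, 12.4]
width: 0.228
30.85 [0.4772 0.2117 0.016 ] [-3.1288 -0.0576 -2.9747] [ 0.3704  0.2605  2.0697 -0.0011  0.8704 -1.3669] [-0.0057  0.0351 -0.0457  0.0111  0.0654 -0.0091] 0.2277180629547717 [-9.4081 -1.8979 12.4056]
tail bottom [83.26982452  0.36147336  3.54233742] grasp bottom [-36.41328386   0.5198465   12.49164389]
```

```bash

python3 -c "
from h import *
b=grab('top','t17.png');b=cv2.imread('pics/t17.png');t=cv2.resize(b[165:285,180:260],None,fx=4.5,fy=4.5,interpolation=cv2.INTER_CUBIC)
b=grab('scene','s17.png');b=cv2.imread('pics/s17.png');s=cv2.resize(b[130:190,260:330],None,fx=6,fy=6,interpolation=cv2.INTER_CUBIC)
cv2.imwrite('pics/t17z.png',t);cv2.imwrite('pics/s17z.png',s)"; python3 st.py
```

```text
30.95 [0.4772 0.2117 0.016 ] [-3.1288 -0.0578 -2.9748] [ 0.3704  0.2606  2.0696 -0.0011  0.8706 -1.3668] [-0.0022 -0.0004  0.0036 -0.0019 -0.0062  0.0007] 0.2257965270370128 [-8.6141 -0.8431 10.6167]
```

View pics/s17z.png

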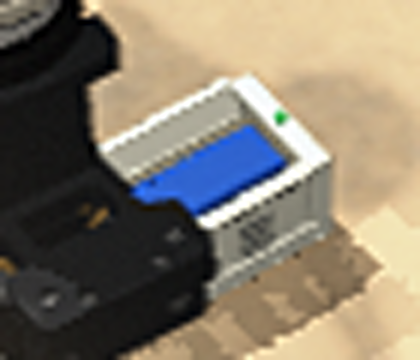

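View pics/t17z.png

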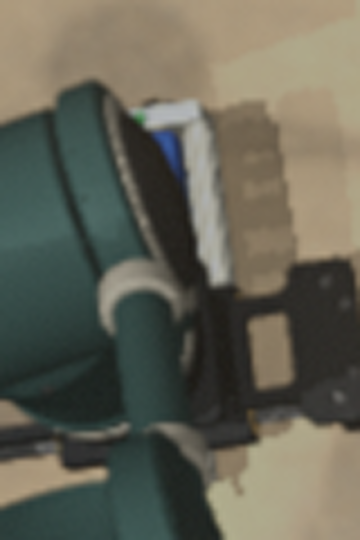

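```bash

python3 -c "
from h import *
p=ctrl.grab_frame('scene')
b=cv2.imread('pics/s17.png')
q=.17;c=np.array([.5135,.2176,0])
C=np.array([[np.cos(q),-np.sin(q),0],[np.sin(q),np.cos(q),0],[0,0,1]])
k=6
z=cv2.resize(b[130:190,260:330],None,fx=8,fy=8,interpolation=cv2.INTER_CUBIC)
def pt(X,col):
    u=proj(p,c+C@(np.array(X)/1000.))[0]; cv2.circle(z,(int((u[0]-260+.5)*8),int((u[1]-130+.5)*8)),3,col,-1)
for y in (-13,13): pt((85,y,36),(0,0,255)); pt((80,y,36),(255,0,255))
for y in (-24.5,24.5): pt((85,y,44),(0,255,0))
for y in (-27,27): pt((85,y,47),(0,255,255));pt((-10,y,47),(0,255,255))
cv2.imwrite('pics/s18z.png',z)"
```

```text
(no output)
```

View pics/s18z.png

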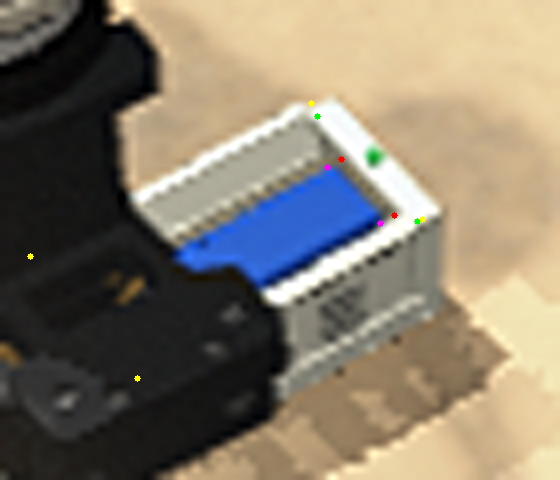

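```bash

python3 -m creep '{"dp":[[-0.2,0,-0.15]],"roll":[0]}' ; python3 st.py;python3 chk.py
python3 -m creep '{"dp":[[-0.3,0,-0.05]],"roll":[0]}' ; python3 st.py;python3 chk.py
```

```text
time_s: 31.1
position: [0.4772, 0.2116, 0.0167]
tcp_rot: [-3.128, -0.062, -2.975]
wrist_force: [-3.7, -0.2, 0.1]
width: 0.222
31.1 [0.4772 0.2116 0.0167] [-3.1283 -0.062  -2.9746] [ 0.37    0.2619  2.0665 -0.0007  0.8767 -1.3677] [-0.0048  0.0128 -0.0416  0.0087  0.0773 -0.0092] 0.22208383986055927 [-3.666  -0.2178  0.0808]
tail bottom [83.15535975  0.25069251  3.71579414] grasp bottom [-36.48762407   0.40273029  13.18653367]
time_s: 31.2
position: [0.4773, 0.2114, 0.016]
tcp_rot: [-3.128, -0.068, -2.975]
wrist_force: [-8.9, -1.2, 9.4]
width: 0.221
31.2 [0.4773 0.2114 0.016 ] [-3.1276 -0.0683 -2.9746] [ 0.3692  0.2666  2.0622  0.      0.8825 -1.369 ] [-0.0061  0.0433 -0.051   0.012   0.0692 -0.0104] 0.22091724290433545 [-8.9208 -1.2127  9.4235]
tail bottom [8.31271337e+01 4.42936073e-02 2.28635827e+00] grasp bottom [-36.45352723   0.19416209  12.51400062]
```

```bash

python3 -m creep '{"dp":[[0,0,-0.05],[0,0,0],[0,0,0],[0,0,0]],"roll":[0,0,0,0]}' -0.2; python3 st.py
python3 -c "
from h import *
b=grab('scene','s19.png');b=cv2.imread('pics/s19.png');cv2.imwrite('pics/s19z.png',cv2.resize(b[110:220,220:350],None,fx=5,fy=5,interpolation=cv2.INTER_CUBIC))
grab('wrist','w19.png')"
```

```text
time_s: 31.6
position: [0.4788, 0.2118, 0.016]
tcp_rot: [-3.128, -0.066, -2.975]
wrist_force: [-0.3, -0.6, 0.4]
width: 0.565
31.6 [0.4788 0.2118 0.016 ] [-3.1279 -0.066  -2.9745] [ 0.3691  0.2678  2.0605 -0.0003  0.8807 -1.3691] [-0.0003  0.0036 -0.0041  0.0001 -0.0101  0.0006] 0.5645372691314359 [-0.2598 -0.6106  0.38  ]
```

View pics/s19z.png

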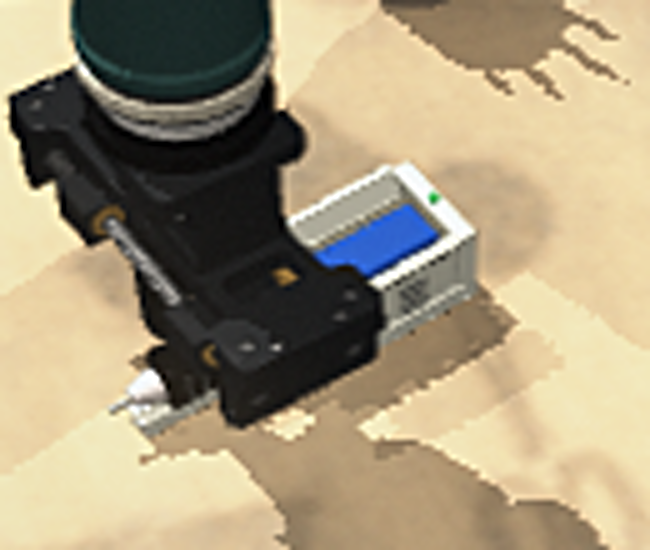

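View pics/w19.png

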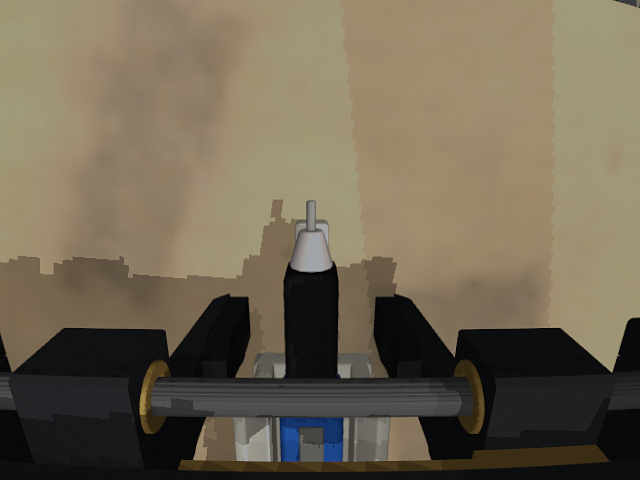

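```bash

python3 -m creep '{"dp":[[0,0,-1],[0,0,-2],[0,0,-4],[0,0,-5],[0,0,-5],[0,0,-3],[0,-4,0],[0,-5,0],[0,-5,0],[0,-5,0],[0,-5,0],[0,-5,0],[0,-2,0]],"roll":[0,0,0,0,0,0,0,0,0,0,0,0,0]}'; python3 st.py
python3 -c "
from h import *
import json
p=grab('scene','s20.png');t=grab('top','t20.png')
q=.17;c=np.array([.5135,.2176,0])
C=np.array([[np.cos(q),-np.sin(q),0],[np.sin(q),np.cos(q),0],[0,0,1]])
s=cv2.resize(cv2.imread('pics/s20.png')[130:205,235:330],None,fx=8,fy=8,interpolation=cv2.INTER_CUBIC)
cv2.imwrite('pics/s20z.png',s)
z=cv2.resize(cv2.imread('pics/t20.png')[180:285,180:260],None,fx=5.5,fy=5.5,interpolation=cv2.INTER_CUBIC)
cv2.imwrite('pics/t20z.png',z)"
```

```text
time_s: 33.0
position: [0.5477, -0.0914, 0.2417]
tcp_rot: [-3.126, -0.049, -2.966]
wrist_force: [0.5, -0.4, -0.7]
width: 0.6
33.0 [ 0.5477 -0.0914  0.2417] [-3.1257 -0.0492 -2.9655] [-0.1903  0.0633  1.8308 -0.0338  1.2879 -1.9274] [-0.3322  0.0944 -0.1235  0.0216  0.0159 -0.3277] 0.6003425846823507 [ 0.5208 -0.4123 -0.7014]
```

View pics/s20z.png

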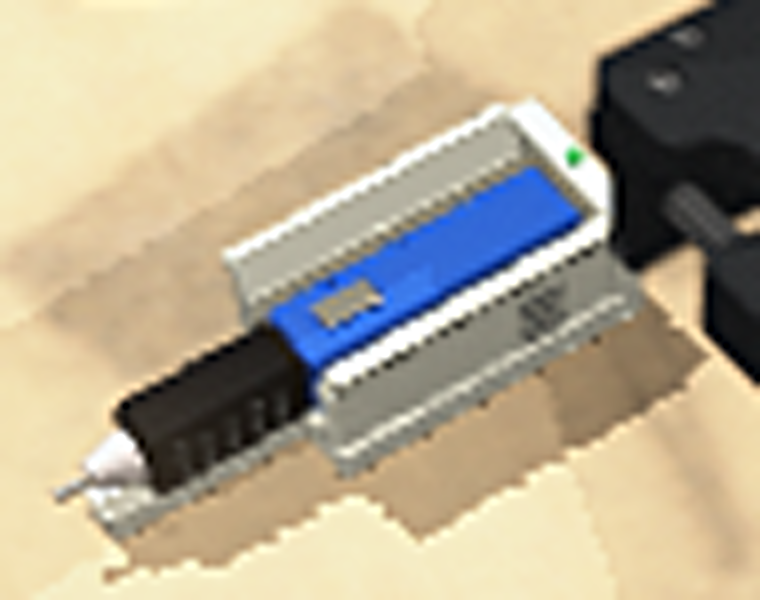

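View pics/t20z.png

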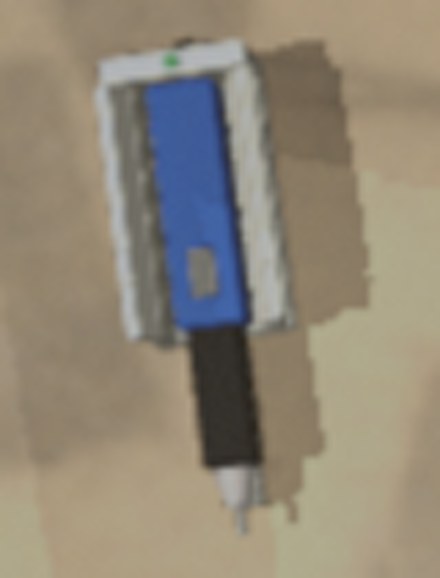

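View pics/t20.png

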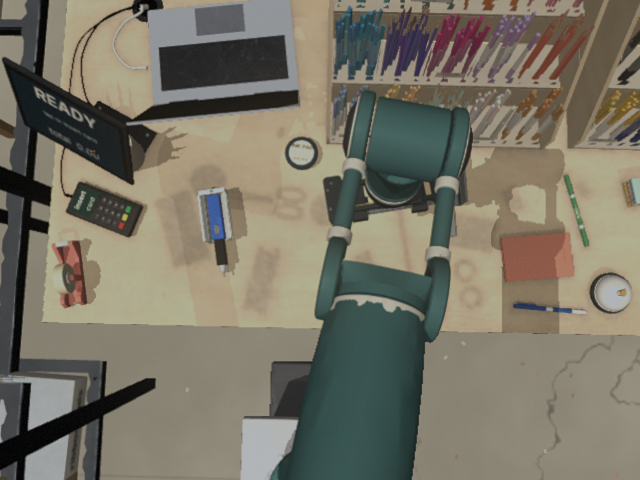

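```bash

python3 -m creep '{"dp":[[0,0,0],[0,0,0],[0,0,0]],"roll":[0,0,0]}' >/dev/null
python3 -c "
from h import *
np.set_printoptions(precision=1,suppress=True)
t=grab('top');p=grab('scene')
q=.17;c=np.array([.5135,.2176,0])
C=np.array([[np.cos(q),np.sin(q),0],[-np.sin(q),np.cos(q),0],[0,0,1]])
L=lambda x,y:(180+(x+.5)/5.5-.5,180+(y+.5)/5.5-.5)
S=lambda x,y:(235+(x+.5)/8-.5,130+(y+.5)/8-.5)
f=lambda im,px,z:print(((ray2z(im,px,z)-c)@C.T*1000))
print('top tail');f(t,[L(147,87),L(214,80)],.036)
print('top wall inner');f(t,[L(107,86),L(245,68)],.044)
print('bound');f(t,[L(177,329),L(247,323)],.036); print('mouth');f(t,[L(128,335),L(292,325)],.047)
print('scene tail');f(p,[S(538,166),S(585,217)],.036)
print('scene wall inner');f(p,[S(515,108),S(605,212)],.044)
print('scene bound');f(p,[S(268,318),S(310,370)],.036);print('mouth');f(p,[S(226,255),S(328,385)],.047)
"; python3 st.py
```

```text
top tail
[[ 82.2  12.8  36. ]
 [ 81.1 -12.1  36. ]]
top wall inner
[[ 83.1  25.9  44. ]
 [ 82.2 -25.2  44. ]]
bound
[[ -8.6  13.1  36. ]
 [-10.2 -12.6  36. ]]
mouth
[[ -9.5  29.   47. ]
 [-14.7 -30.4  47. ]]
scene tail
[[ 82.8  11.5  36. ]
 [ 82.5 -12.1  36. ]]
scene wall inner
[[ 86.2  27.2  44. ]
 [ 84.1 -19.9  44. ]]
scene bound
[[ -9.6  10.4  36. ]
 [-10.3 -12.1  36. ]]
mouth
[[-10.8  27.8  47. ]
 [-13.3 -27.4  47. ]]
33.5 [ 0.5473 -0.0883  0.2424] [-3.1275 -0.0487 -2.9659] [-0.1862  0.0613  1.8317 -0.0316  1.2893 -1.9236] [-0.0053  0.0037 -0.0016 -0.0017 -0.0023 -0.0025] 0.599271209726825 [-0.1127 -0.3263  0.1172]
```

```bash

python3 -m creep '{"dp":[[-2,4,1],[-1.5,5,1],[-1,5,0],[0,4,0],[0,0,0]],"roll":[0,0,0,0,0]}'; 
python3 -c "
from h import *
grab('wrist','w21.png')"
```

```text
time_s: 34.0
position: [0.5593, 0.1024, 0.2172]
tcp_rot: [-3.126, -0.047, -2.965]
wrist_force: [-0.3, -0.0, -0.5]
width: 0.603
```

View pics/w21.png

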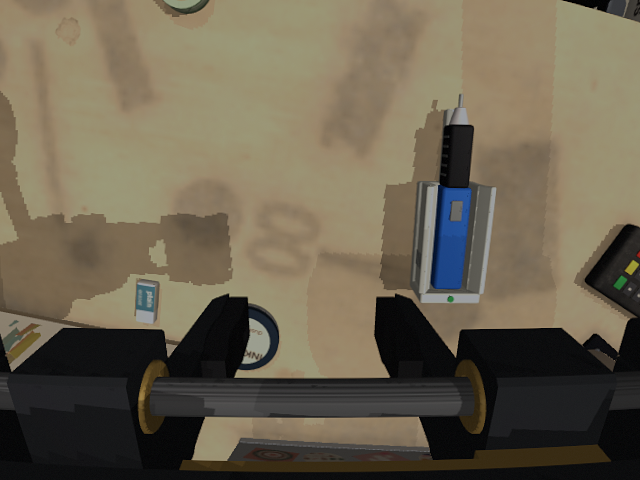

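```bash

python3 -c "
from h import *
b=cv2.imread('pics/w21.png')
cv2.imwrite('pics/w21z.png',cv2.resize(b[170:310,400:510],None,fx=4.2,fy=4.2,interpolation=cv2.INTER_CUBIC))"
```

```text
(no output)
```

View pics/w21z.png

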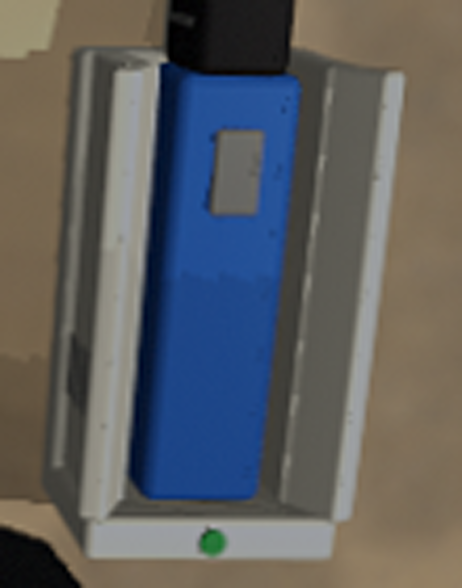

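```bash

python3 -c "
from h import *
from scipy.optimize import least_squares
np.set_printoptions(precision=1,suppress=True)
t=grab('wrist')
q=.17;c=np.array([.5135,.2176,0])
C=np.array([[np.cos(q),np.sin(q),0],[-np.sin(q),np.cos(q),0],[0,0,1]])
S=lambda x,y:(400+(x+.5)/4.2-.5,170+(y+.5)/4.2-.5)
f=lambda m,px,z:print(m,((ray2z(t,px,z)-c)@C.T*1000).round(1).tolist())
f('tail',[S(140,494),S(258,496)],.036)
f('wall inner',[S(90,520),S(332,521)],.044)
f('bound',[S(165,68),S(298,78)],.036); f('mouth R',[S(400,70)],.047); f('mouth L',[S(115,68)],.047)
f('switch',[S(218,130),S(264,130),S(210,213),S(258,215)],.036)
print(-np.array(t['R']).T@np.array(t['t']).ravel())
"
```

```text
tail [[82.6, -15.8, 36.0], [82.9, 10.0, 36.0]]
wall inner [[85.4, -28.5, 44.0], [85.3, 23.4, 44.0]]
bound [[-9.0, -18.6, 36.0], [-7.4, 8.7, 36.0]]
mouth R [[-10.6, 24.6, 47.0]]
mouth L [[-10.0, -31.9, 47.0]]
switch [[3.5, -6.7, 36.0], [3.3, 2.8, 36.0], [20.7, -6.7, 36.0], [21.0, 3.4, 36.0]]
[0.5 0.1 0.4]
```

```bash
python3 -c "
from bench import ctrl
print(ctrl.close_job()); print(ctrl.get_state()['time_s'])"
```

```text
the job is handed in; nothing more can be done
None
the job is handed in; nothing more can be done
```

The engraving pen is in the white charger, tail first and switch side up, and I handed the job in at about 34 s of the 64 s allowed. I lifted it from the rest by its blue tail, laid it flat on the bare counter and let go. I then took it by its black nose, turned it, lowered it into the channel and pushed until it stopped hard.

**Is it fully home?** I believe so, but the gap at the contacts is not measured exactly.
- **Push:** the tool stopped moving forward under about 4 to 9 N of push, even with almost no downward load, so friction was not what stopped it.
- **Blue/black joint:** it sits about 2 mm inside the charger's mouth, as it should when home.
- **Tail edge, which disagrees:** its visible top edge measured up to 2.6 mm short of the end wall in the wrist view (about 1 to 2.5 mm in the others). I put this down to the rounded edge and the camera error of about 2 mm, and did not push again.

**Forces:** while I was levelling the pen on the charger floor, the wrist force briefly read about 36 N, below the 120 N limit.

**Arm tilt:** the tool crept out of vertical by up to 0.07 rad during the work. I partly corrected it with up and down moves, and it did not stop the pen from seating.

**Other things:** the eraser, ink tin and tape roll look undisturbed in the last pictures, judged by eye only. At hand-in the gripper was open and clear of everything.

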